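Sift the loose beads from the baby toys

ROBOT

A 6-joint arm with a two-finger parallel gripper is mounted at the origin on the work surface. World frame = base frame: x ahead of the robot, y to its left, z up, the work surface at z = 0. Lengths are in mm, angles in rad, forces in N, time in s.
With the tool pointing down it reaches from about 250 to 850 mm from the base axis. Payload 12.5 kg.
Tool frame: the origin (TCP) lies at the very end of the fingers, on their centre line; the grasp point (between the pads) lies env.grip_depth behind it (env.grip_depth is the distance from the TCP to the grasp point, in mm); z points along the fingers, y is the direction in which the jaws open and shut (so a half turn about z gives the same grasp; the last joint's range is limited). The gripper opens to 93 mm and grips with 3 to 60 N. Pads are 15 mm wide; open, the fingers measure 128 mm over their backs; the gripper's body (75 mm by 188 mm) begins 65 mm behind the grasp point.
Start: joints at [1.243, 0.351, 1.652, -0, 1.139, -0.085], TCP at [132.2, 533.861, 218.633] pointing down, gripper open.
Joint ranges: [-2.75, 2.75], [-0.79, 2.1], [0.01, 2.65], [-1.57, 4.71], [0.07, 3.14], [-2.87, 2.87]. Speed limits (rad/s): [2.22, 2.22, 2.79, 3.14, 3.14, 3.14].

INTERFACE

Orientations are given as a rotation vector (axis times angle).
In Python, from workcell import env gives the robot as it stands.
- The arm moves only by the tool apply_moves, never from a script. Its argument "increments" is a list of rows, each a list of 3 entries, a list of its own where there are three numbers: the finger opening in mm, from 0 to 93, then the shift along the tool's x, y, z in mm, then the turn, a rotation vector about the tool's x, y, z in degrees. In form: [[grip, [x, y, z], [rx, ry, rz]], ...]. A call has exactly 8 rows; each row is the pose to reach, as a shift and turn from the pose commanded when the call began, along the tool's axes at that moment; what a row does not reach only later rows make up. A row lasts 1/8 s, in which the tool goes at most 62.5 mm and 10.7 degrees, less where a joint would pass 70% of its speed; a pose out of reach is approached as far as the arm can. A call with a gripper value outside its range is refused whole. The fingers move at their own pace and stop on an object; "newtons" is the grip in N (left out, the last holds). Time passes only in rows, so rows that repeat a pose let the fingers close, or fill a call up. It gives the time, the measured TCP pose, the force and the opening at its end, in the units of the state.
- env.observe(): the state, without advancing time (a new reading comes with each control period).
- env.snapshot(name): name is "scene" or "side" or "wrist"; returns the picture (400x640x3 uint8, red, green, blue); there is no depth.
- env.camera_model(name): a dict with "mtx" (3x3 intrinsics, pixels), "R" (3x3) and "t" (3): a world point X has camera coordinates R X + t; the wrist camera has in their place "T_tool_cam" (4x4, takes a point from camera to tool coordinates, whose origin is the TCP and whose axes are the flange's). Camera axes: x right, y down, z forward; pixel columns grow to the right and rows downward; lengths in mm; the calibration is good to about 2 mm. A picture is of the moment at which its call begins: read the wrist's pose just before it. camera_model takes no time and is no camera call.
- env.finish_job(): hands the job in, once; it reports no verdict.
The state is a dict: "clock": time; "qpos": joint angles; "qd": joint speeds; "tau": joint torques, N m; "position": TCP position; "tool_rot": TCP orientation; "wrist_force": force on the tool from outside, world axes, zero at the start; "wrist_torque": the same for the moment, N m; "finger_gap": finger opening in mm.
Only numpy, scipy, OpenCV 4.12 (cv2) and the standard library are available. Lean on these libraries where they do the work, as an engineer would, in place of code of your own. Each camera call takes 0.05 s, during which the arm holds its last target.

TASK

A rattle has come apart: pick up the sieve by its handle, carry it steadily over the white dish with nothing lost, and shake it side to side (level, not tipped sideways) until all four wooden beads have dropped into the dish while the orange ring and green leaf teether stay in the sieve. Then push the sieve nose first, under the blue organiser's overhanging bin, fully home into its V-shaped dock, so that it stands flat on the ledge against both flanks and the back stop with the toys in it, and let go. Leave the jar and the rattle wand alone.

Things in the scene. Friction and masses are not known exactly. Their poses are not given: they have to be found in the camera images.
- sieve_grip (a point): Place to grip on the orange handle of the loose white hand sieve (160 g). Handle: flat-sided bar, 18 mm thick along y, 22 mm deep, 95 mm long, leaning back 28 degrees from vertical (it rises towards -x); its top end is 35 mm further up the bar. This point lies at x -103, y 0, z +95 mm from sieve_origin. Axes are the sieve's own: x to the nose, y sideways, z up.
- sieve_origin (a point): Centre of the underside of the sieve's basket, which stands flat on the ledge (axes as sieve_grip). Basket 148 mm along x, 143 mm along y, 50 mm high, walls 4 mm, open top. In front a blunt V nose: sides at 45 degrees, flat tip 88 mm wide at x = +102 mm.
- sieve_floor (a point): Centre of the sieve's wire floor, 15 mm above the underside: wires along x in two pairs (y = -30, -20 and +20, +30 mm), three 34 mm slots beside them. Beads sit in the shallow groove of a pair, free to roll along x; they leave it and drop through only at a sideways (y) acceleration above about 3 m/s2 (brisk 40 mm strokes to and fro), some after several strokes, or if tipped sideways over 17 degrees.
- bead0_center (a point): Centre of a light wooden bead, a ball 28 mm in diameter, 11 g; starts in a groove in the front half of the sieve, two beads in each groove.
- bead1_center (a point): Centre of a light wooden bead, a ball 28 mm in diameter, 11 g; starts in a groove in the front half of the sieve, two beads in each groove.
- bead2_center (a point): Centre of a light wooden bead, a ball 28 mm in diameter, 11 g; starts in a groove in the front half of the sieve, two beads in each groove.
- bead3_center (a point): Centre of a light wooden bead, a ball 28 mm in diameter, 11 g; starts in a groove in the front half of the sieve, two beads in each groove.
- ring_mid (a point): Centre of the orange plastic ring, 74 mm outside, 50 mm inside, 14 mm thick, 30 g, lying in the sieve's rear half; too big for the slots.
- leaf_mid (a point): Centre of the green silicone leaf teether, 86 mm long (its own y), 44 mm wide, 12 mm thick, 30 g; starts lying on top of the ring; too big for the slots.
- dish_mid (a point): Centre of the underside of the fixed white ceramic catch dish, open top, 225 mm square, 50 mm high, walls and floor 6 mm. Either the dish or the sieve stands next to the blue organiser, the other one beyond it.
- dock (a point): Point on the ledge in the fixed blue organiser where sieve_origin lies, with the same axes, when the sieve is home. The dock is open to -x: two upright flanks, 60 mm high, form a V at 45 degrees to x, 88 mm apart at the back stop (x = +102 mm) and 202 mm apart at x = +45 mm. Posts at x 49 to 71, y +-101 to +-115 mm carry the bin (point bin_edge).
- bin_edge (a point): Middle of the lower edge, on the open (-x) side, of the organiser's overhead bin: x -88, z +138 mm from dock. Bin and stock: x -88 to -32, y +-115, z 138 to 225 mm; side arms of the same underside run to the posts. The sieve goes in low beneath it, from -x or from the side 80 mm short of home. An upright gripper would strike the bin: lean it back 25 to 40 degrees, in line with the handle.
- jar_mid (a point): Bystander: middle of a closed glass baby jar, 64 mm across, 85 mm high, standing beyond the work.
- wand_mid (a point): Bystander: middle of a wooden rattle wand lying on the ledge, 170 mm long, 40 mm wide, 36 mm high.
Things that resemble listed ones, but are neither listed nor needed, are in the scene too. Leave any black look-alike of the part that bears bead3_center alone.

How it is judged (in metres and radians):
On the way, in this order (a step that is already met when the one before it is completed fails the run):
1. the sieve is held above the dish, with all beads and both toys still in it (x of sieve_origin in the frame of dish_mid between -0.06 and 0.06 m and y of sieve_origin in the frame of dish_mid between -0.06 and 0.06 m and z of sieve_origin in the frame of dish_mid between 0.045 and 0.3 m and x of bead0_center in the frame of sieve_origin between -0.07 and 0.07 m and y of bead0_center in the frame of sieve_origin between -0.067 and 0.067 m and z of bead0_center in the frame of sieve_origin between 0.008 and 0.07 m and x of bead1_center in the frame of sieve_origin between -0.07 and 0.07 m and y of bead1_center in the frame of sieve_origin between -0.067 and 0.067 m and z of bead1_center in the frame of sieve_origin between 0.008 and 0.07 m and x of bead2_center in the frame of sieve_origin between -0.07 and 0.07 m and y of bead2_center in the frame of sieve_origin between -0.067 and 0.067 m and z of bead2_center in the frame of sieve_origin between 0.008 and 0.07 m and x of bead3_center in the frame of sieve_origin between -0.07 and 0.07 m and y of bead3_center in the frame of sieve_origin between -0.067 and 0.067 m and z of bead3_center in the frame of sieve_origin between 0.008 and 0.07 m and x of ring_mid in the frame of sieve_origin between -0.07 and 0.07 m and y of ring_mid in the frame of sieve_origin between -0.067 and 0.067 m and z of ring_mid in the frame of sieve_origin between 0.008 and 0.07 m and x of leaf_mid in the frame of sieve_origin between -0.07 and 0.07 m and y of leaf_mid in the frame of sieve_origin between -0.067 and 0.067 m and z of leaf_mid in the frame of sieve_origin between 0.008 and 0.07 m), for 0.1 s.
2. all four beads are in the dish while the sieve is still held above it with both toys in it (x of sieve_origin in the frame of dish_mid between -0.06 and 0.06 m and y of sieve_origin in the frame of dish_mid between -0.06 and 0.06 m and z of sieve_origin in the frame of dish_mid between 0.045 and 0.3 m and x of bead0_center in the frame of dish_mid between -0.107 and 0.107 m and y of bead0_center in the frame of dish_mid between -0.107 and 0.107 m and z of bead0_center in the frame of dish_mid between 0 and 0.045 m and x of bead1_center in the frame of dish_mid between -0.107 and 0.107 m and y of bead1_center in the frame of dish_mid between -0.107 and 0.107 m and z of bead1_center in the frame of dish_mid between 0 and 0.045 m and x of bead2_center in the frame of dish_mid between -0.107 and 0.107 m and y of bead2_center in the frame of dish_mid between -0.107 and 0.107 m and z of bead2_center in the frame of dish_mid between 0 and 0.045 m and x of bead3_center in the frame of dish_mid between -0.107 and 0.107 m and y of bead3_center in the frame of dish_mid between -0.107 and 0.107 m and z of bead3_center in the frame of dish_mid between 0 and 0.045 m and x of ring_mid in the frame of sieve_origin between -0.07 and 0.07 m and y of ring_mid in the frame of sieve_origin between -0.067 and 0.067 m and z of ring_mid in the frame of sieve_origin between 0.008 and 0.07 m and x of leaf_mid in the frame of sieve_origin between -0.07 and 0.07 m and y of leaf_mid in the frame of sieve_origin between -0.067 and 0.067 m and z of leaf_mid in the frame of sieve_origin between 0.008 and 0.07 m), for 0.1 s.
At the end, for the whole second after the job is handed in: The sieve stands flat on the ledge, at rest, within 5 mm of its home place in the dock and within 4 degrees of its direction; all four beads are in the dish (centres inside its walls and below its rim); ring and leaf are in the sieve's basket (x of sieve_origin in the frame of dock between -0.005 and 0.005 m and y of sieve_origin in the frame of dock between -0.005 and 0.005 m and z of sieve_origin in the frame of dock between -0.003 and 0.003 m and angle between the x axis of sieve_origin and the x axis of dock, either way round below 0.07 rad and angle between sieve_origin's own z axis and vertical below 0.04 rad and linear speed of sieve below 0.02 m/s and x of bead0_center in the frame of dish_mid between -0.107 and 0.107 m and y of bead0_center in the frame of dish_mid between -0.107 and 0.107 m and z of bead0_center in the frame of dish_mid between 0 and 0.045 m and x of bead1_center in the frame of dish_mid between -0.107 and 0.107 m and y of bead1_center in the frame of dish_mid between -0.107 and 0.107 m and z of bead1_center in the frame of dish_mid between 0 and 0.045 m and x of bead2_center in the frame of dish_mid between -0.107 and 0.107 m and y of bead2_center in the frame of dish_mid between -0.107 and 0.107 m and z of bead2_center in the frame of dish_mid between 0 and 0.045 m and x of bead3_center in the frame of dish_mid between -0.107 and 0.107 m and y of bead3_center in the frame of dish_mid between -0.107 and 0.107 m and z of bead3_center in the frame of dish_mid between 0 and 0.045 m and x of ring_mid in the frame of sieve_origin between -0.07 and 0.07 m and y of ring_mid in the frame of sieve_origin between -0.067 and 0.067 m and z of ring_mid in the frame of sieve_origin between 0.008 and 0.07 m and x of leaf_mid in the frame of sieve_origin between -0.07 and 0.07 m and y of leaf_mid in the frame of sieve_origin between -0.067 and 0.067 m and z of leaf_mid in the frame of sieve_origin between 0.008 and 0.07 m); the robot touches nothing.
It fails at once if the sieve is tipped sideways more than 15 degrees (angle between sieve_origin's own y axis and vertical below 1.309 rad or angle between sieve_origin's own y axis and vertical above 1.833 rad).
It fails at once if the jar or the rattle wand is moved more than 15 mm (distance of any of jar_mid, wand_mid from where it was at the start of the episode above 0.015 m).
It also fails if it takes over 61 s, if anything falls off the work surface, if the arm or the gripper's body presses on something with over 40 N, if the wrist force passes 120 N, or if a joint passes its speed limit or range.

## Working session

There is one attempt and no reset: what is moved stays moved. The work goes in short steps, Python scripts to look and compute and a tool call to move; the robot and the scene stay as the last step left them, time stands still between calls to the robot, and variables do not carry over. Pictures are saved under pics/ and viewed, and the job is handed in when it is done.

Besides the shell and the picture viewer there is one more tool, called in YAML: its name, and indented under it one key for each argument. apply_moves: Moves the arm, as the interface text tells. Its arguments: {"type":"object","properties":{"increments":{"type":"array"},"newtons":{"type":"number"}},"required":["increments"]}

```bash
ls; mkdir -p pics
python3 - <<'E'
from workcell import env
import cv2
o=env.observe();print(o)
print(env.grip_depth)
for n in ["scene","side","wrist"]:
    im=env.snapshot(n);cv2.imwrite(f"pics/{n}0.png",im[:,:,::-1])
    m=env.camera_model(n);print(n,m)
E
```

```text
pics
{'clock': 0.0, 'qpos': array([ 1.24338118e+00,  3.51214307e-01,  1.65243102e+00, -3.75255800e-05,
        1.13907656e+00, -8.46026421e-02]), 'qd': array([ 1.74995161e-03, -1.51561613e-03,  5.50489933e-04,  8.95258543e-04,
        9.35921288e-05,  1.61011733e-03]), 'tau': array([ 4.07694706e-04, -4.97316778e+01, -2.85260743e+01,  6.99634384e-02,
        2.56105367e-02, -8.67741983e-05]), 'position': array([132.11379032, 533.54431297, 218.1107985 ]), 'tool_rot': array([-3.80424217e-01, -3.11827468e+00,  1.74713811e-03]), 'wrist_force': array([-0.24958853, -0.36028961,  0.04104252]), 'wrist_torque': array([0.02985854, 0.0330357 , 0.00282582]), 'finger_gap': 92.89459844158041}
18.8
scene {'mtx': array([[401.55106114,   0.        , 321.65677918],
       [  0.        , 401.55106114, 196.84033221],
       [  0.        ,   0.        ,   1.        ]]), 'R': array([[-0.50847579,  0.86105198,  0.0064694 ],
       [ 0.64816698,  0.38768556, -0.65542312],
       [-0.56686147, -0.32907354, -0.75523419]]), 't': array([ 311.9713407 , -294.04222524, 1484.76617841])}
side {'mtx': array([[389.1693
[... 170 characters left out ...]
035895,  0.00940766],
       [-0.09946943,  0.70588593, -0.70130656],
       [ 0.08478085, -0.69622668, -0.71279773]]), 't': array([598.43343134, 143.72343199, 863.28679737])}
wrist {'mtx': array([[316.09724047,   0.        , 321.41800575],
       [  0.        , 316.09724047, 204.61468253],
       [  0.        ,   0.        ,   1.        ]]), 'T_tool_cam': array([[-6.60525375e-04, -9.57657245e-01, -2.87909995e-01,
         7.92438572e+01],
       [ 9.99999191e-01, -9.45580558e-04,  8.51020236e-04,
         9.30406625e-01],
       [-1.08722779e-03, -2.87909200e-01,  9.57657094e-01,
        -1.66427509e+02],
       [ 0.00000000e+00,  0.00000000e+00,  0.00000000e+00,
         1.00000000e+00]])}
```

View pics/scene0.png

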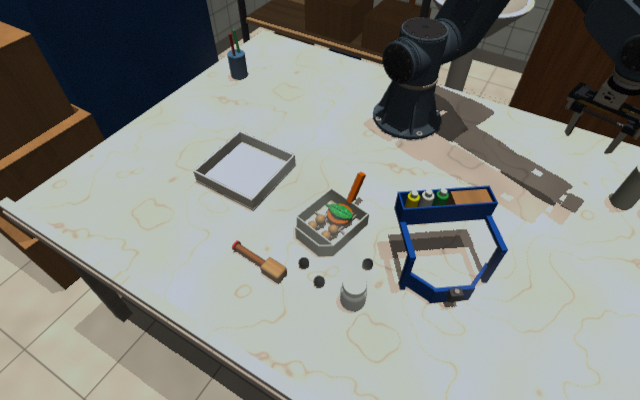

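View pics/side0.png

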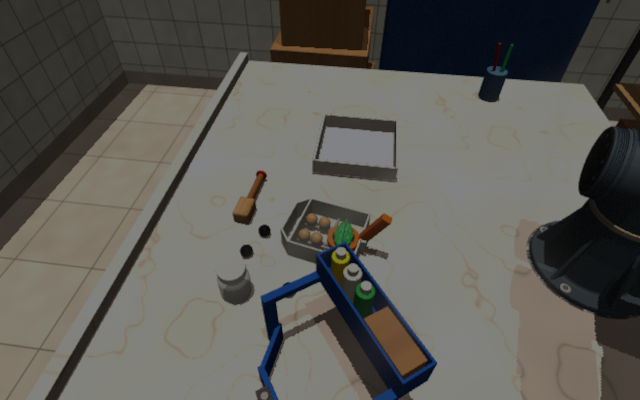

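View pics/wrist0.png

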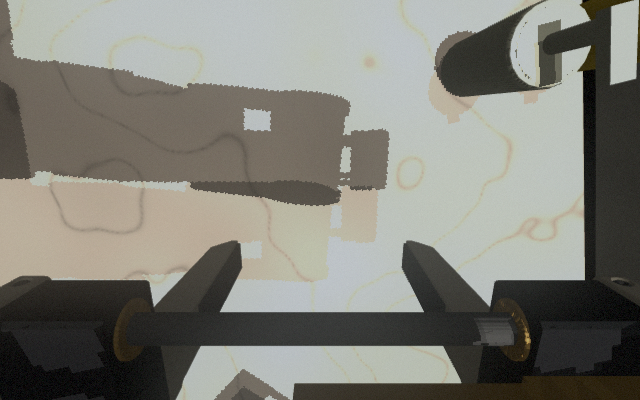

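The scene view shows the sieve at (333,220) with its orange handle at (356,187), the white dish at (245,170), and the organiser at (450,250). The wand is at (260,262), the jar at (353,292), and the black look-alike beads are at (303,263), (319,281) and (367,264). Orange things that could be taken for the handle are the handle (356,187), the ring (340,215), the wand (260,262) and the bin's stock (472,197). The leaning bar on the basket fits the description, so I'll check it in close crops.

Run:
```python
import cv2
a=cv2.imread("pics/scene0.png")
cv2.imwrite("pics/c1.png",cv2.resize(a[160:280,280:400],None,fx=5,fy=5,interpolation=cv2.INTER_CUBIC))
cv2.imwrite("pics/c2.png",cv2.resize(a[170:310,380:520],None,fx=4.2,fy=4.2,interpolation=cv2.INTER_CUBIC))
b=cv2.imread("pics/side0.png")
cv2.imwrite("pics/c3.png",cv2.resize(b[190:280,270:400],None,fx=6,fy=6,interpolation=cv2.INTER_CUBIC))
cv2.imwrite("pics/c4.png",cv2.resize(b[230:400,250:440],None,fx=3.5,fy=3.5,interpolation=cv2.INTER_CUBIC))
```

```text
(no output)
```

View pics/c1.png

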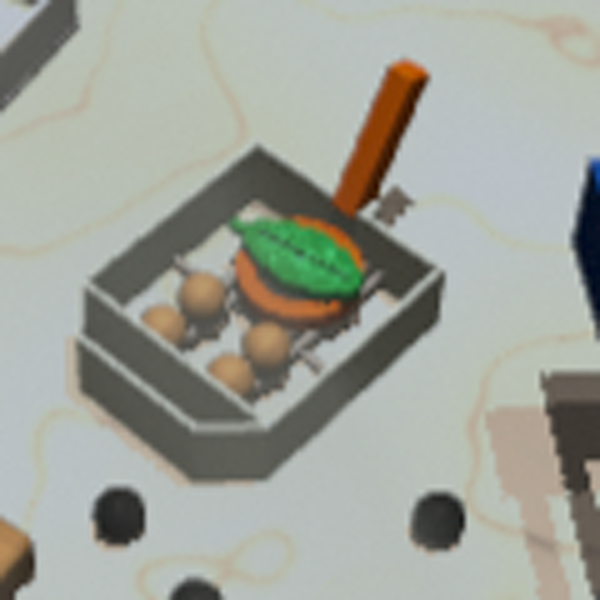

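View pics/c2.png

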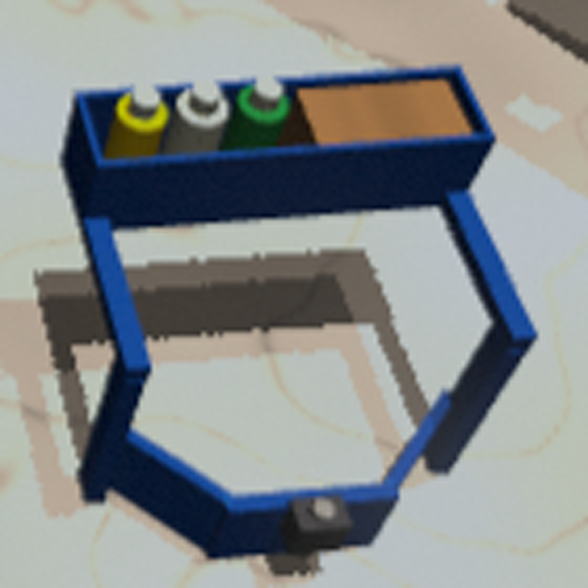

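View pics/c3.png

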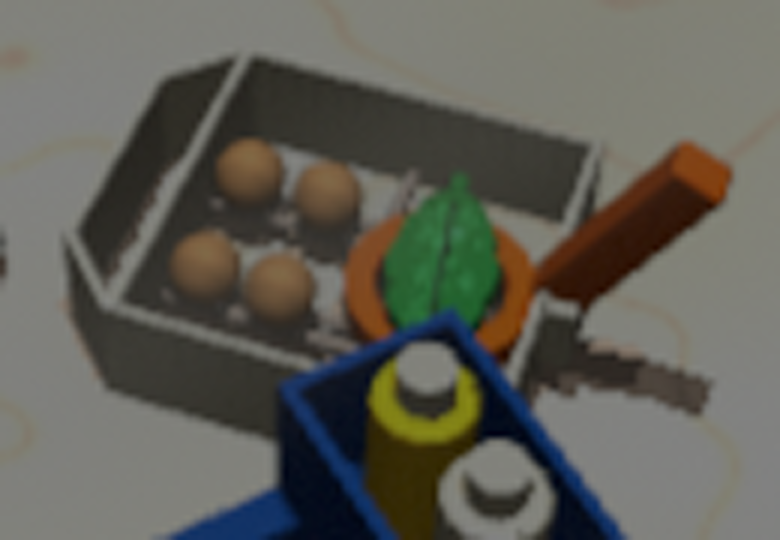

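View pics/c4.png

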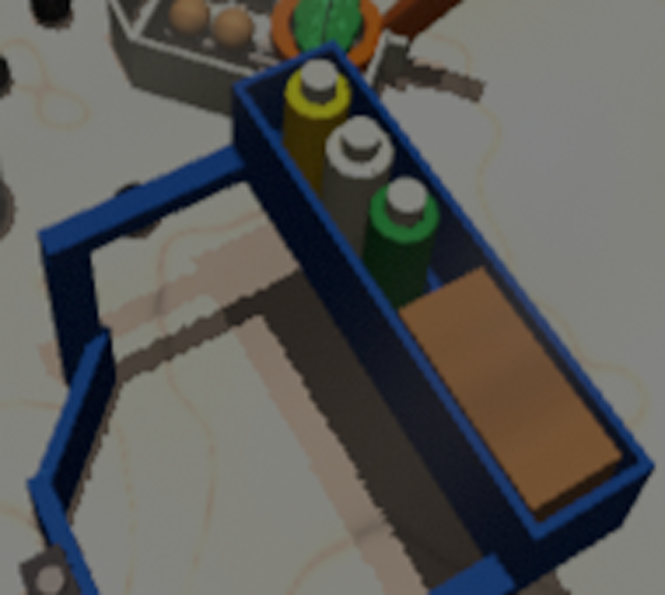

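```bash
cat > h.py <<'E'
import numpy as np, pickle
from workcell import env
def ray(n,p):
    m=env.camera_model(n);R,t=np.array(m["R"]),np.array(m["t"])
    c=-R.T@t; d=R.T@np.linalg.inv(m["mtx"])@np.array([p[0],p[1],1.]); return c,d
def at(n,p,z):
    c,d=ray(n,p); return c+d*(z-c[2])/d[2]
def tri(a,b): # list of (name,p)
    A=np.zeros((3,3));B=np.zeros(3)
    rs=[ray(*a),ray(*b)]
    for c,d in rs:
        d=d/np.linalg.norm(d);P=np.eye(3)-np.outer(d,d);A+=P;B+=P@c
    X=np.linalg.solve(A,B)
    gap=[np.linalg.norm(np.cross(X-c,d/np.linalg.norm(d))) for c,d in rs]
    return X,gap
def cr(p,s,o): return ((p[0]+.5)/s-.5+o[0],(p[1]+.5)/s-.5+o[1])
def proj(n,X):
    m=env.camera_model(n);c=np.array(m["R"])@X+m["t"];q=m["mtx"]@c;return q[:2]/q[2]
E
python3 - <<'E'
from h import *
np.set_printoptions(precision=1,suppress=True)
S=lambda p:("scene",cr(p,5,(280,160)))
for k,p,z in [("RL",(257,148),50),("RR",(443,272),50),("FR",(267,427),50),("FL",(88,287),50),("TL",(78,340),50),("TR",(193,428),50),("RR0",(440,320),0),("FR0",(267,478),0),("TR0",(193,480),0)]:
    print(k,at(*S(p),z))
V=lambda p:("side",cr(p,6,(270,190)))
for k,p,z in [("RL",(598,148),50),("FL",(245,57),50),("FR",(108,303),50),("TR",(68,238),50),("TL",(168,80),50),("FR0",(110,387),0)]:
    print("side",k,at(*V(p),z))
print("handle top", tri(S((408,70)),V((706,170))))
D=lambda p:("scene",cr(p,4.2,(380,170)))
W=lambda p:("side",cr(p,3.5,(250,230)))
for k,p,z in [("bin a",(75,95),225),("b",(460,68),225),("c",(495,140),225),("d",(100,165),225),("stopL",(232,497),60),("stopR",(395,485),60),("flL",(130,433),60),("flR",(445,398),60)]:
    print(k,at(*D(p),z))
for k,p,z in [("bin a",(335,45),225),("d",(236,90),225),("c",(540,535),225),("b",(652,465),225),("stopL",(35,485),60),("fl",(105,332),60)]:
    print("side",k,at(*W(p),z))
for k,p in [("rl",(235,164-27)),]: pass
for k,p in [("far",(241,135)),("right",(295,156)),("near",(253,196)),("left",(195,173))]: print("dish",k,at("scene",p,50))
for k,p in [("a",(325,119)),("b",(397,123)),("c",(397,170)),("d",(315,163))]: print("dish side",k,at("side",p,50))
E
```

```text
RL [493.2 -39.5  50. ]
RR [520.8  95.7  50. ]
FR [661.4  62.4  50. ]
FL [631.3 -68.5  50. ]
TL [664.7 -53.4  50. ]
TR [681.8  29.5  50. ]
RR0 [515.4  96.3   0. ]
FR0 [660.2  63.3   0. ]
TR0 [681.8  29.4   0. ]
side RL [492.  -37.9  50. ]
side FL [633.2 -67.6  50. ]
side FR [663.9  62.4  50. ]
side TR [684.2  34.4  50. ]
side TL [661.3 -50.8  50. ]
side FR0 [665.5  62.8   0. ]
handle top (array([459.9,  36.4, 125.3]), [np.float64(0.7296618112079857), np.float64(0.7296618112079908)])
bin a [560.9 173.3 225. ]
b [429.8 352.5 225. ]
c [473.4 383.5 225. ]
d [600.5 205.1 225. ]
stopL [649.9 335.5  60. ]
stopR [594.8 413.3  60. ]
flL [640.9 269.6  60. ]
flR [522.6 422.   60. ]
side bin a [538.3 191.1 225. ]
side d [579.2 222.1 225. ]
side c [451.  393.8 225. ]
side b [410.9 364.3 225. ]
side stopL [657.5 340.3  60. ]
side fl [640.3 260.6  60. ]
dish far [ 436.  -417.1   50. ]
dish right [ 428.7 -207.6   50. ]
dish near [ 632.1 -220.    50. ]
dish left [ 647.9 -427.1   50. ]
dish side a [ 638.9 -407.3   50. ]
dish side b [ 425.1 -417.3   50. ]
dish side c [ 427.1 -203.3   50. ]
dish side d [ 640.6 -201.1   50. ]
```

```bash
python3 - <<'E'
from h import *
np.set_printoptions(precision=1,suppress=True)
D=lambda p:("scene",cr(p,4.2,(380,170)))
W=lambda p:("side",cr(p,3.5,(250,230)))
for k,p,q in [("a",(75,95),(335,45)),("d",(100,165),(236,90)),("c",(495,140),(540,535)),("b",(460,68),(652,465)),("stopL",(232,497),(35,485)),("postL",(115,365),(45,240))]:
    X,g=tri(D(p),W(q));print(k,X,g[0])
E
python3 - <<'E'
import cv2
a=cv2.imread("pics/scene0.png")
cv2.imwrite("pics/c5.png",cv2.resize(a[260:310,395:495],None,fx=8,fy=8,interpolation=cv2.INTER_CUBIC))
cv2.imwrite("pics/c6.png",cv2.resize(a[125:215,185:305],None,fx=6,fy=6,interpolation=cv2.INTER_CUBIC))
E
```

```text
a [537.9 168.2 198.1] 1.2912842434552565
d [580.9 201.9 200. ] 1.6584030549544835
c [446.9 384.8 199.6] 0.6372629597111226
b [404.6 353.5 201.4] 0.4527263817805478
stopL [655.2 338.7  65.3] 3.6069593735334036
postL [662.  256.3 144.5] 4.1451635144066366
```

View pics/c5.png

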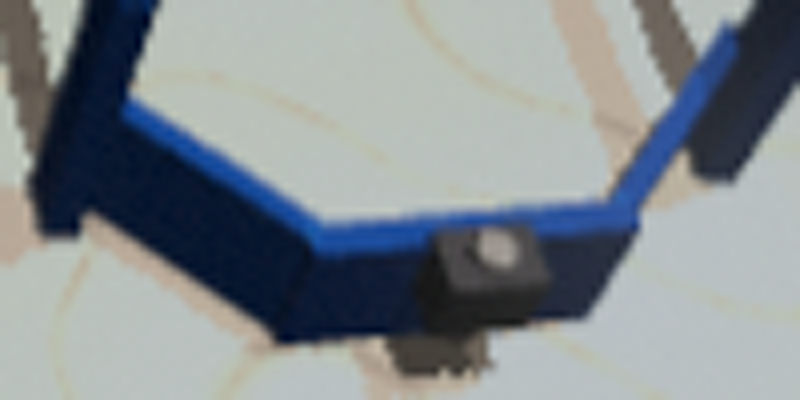

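View pics/c6.png

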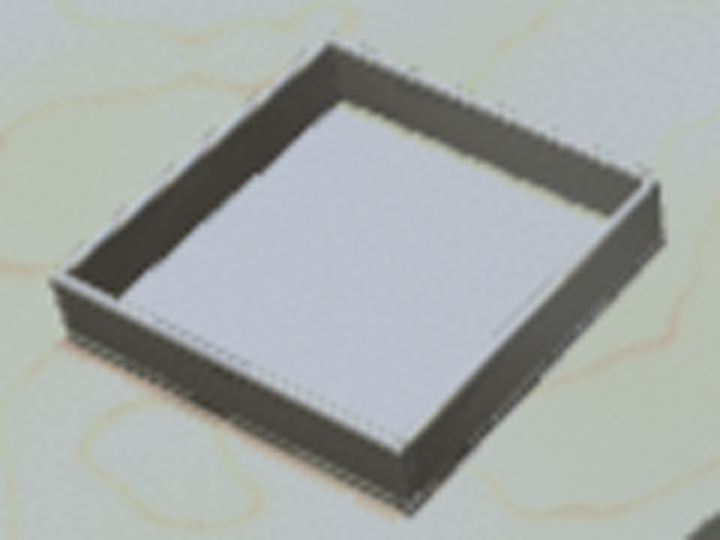

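Run:
```python
from h import *
np.set_printoptions(precision=1,suppress=True)
D=lambda p:("scene",cr(p,8,(395,260)))
P={}
for k,p,z in [("sL",(320,222),60),("sR",(610,206),60),("fl",(128,100),60),("fr",(725,28),60),("oL",(312,252),60),("oR",(635,225),60),("oL0",(285,342),0),("oR0",(585,318),0)]:
    P[k]=at(*D(p),z);print(k,P[k])
d=P["sR"]-P["sL"];print(np.linalg.norm(d),np.degrees(np.arctan2(-d[0],d[1])))
# assume dock; express in dock frame
th=np.radians(36);o=np.array([541.1,312.4]);R=np.array([[np.cos(th),np.sin(th)],[-np.sin(th),np.cos(th)]])
for k in P: print(k,R@(P[k][:2]-o))
D=lambda p:("scene",cr(p,6,(185,125)))
for p in [(330,42),(660,180),(405,455),(52,283)]: print(at(*D(p),50))
for p in [(410,516),(665,245),(68,342)]: print(at(*D(p),0))
# jar, wand
print("jar",at("scene",(353,303),0),at("side",(236,295),0))
print("wand",at("scene",(270,268),18),at("scene",(237,247),18))
```

```text
sL [648.7 334.3  60. ]
sR [598.9 407.5  60. ]
fl [639.2 268.9  60. ]
fr [519.2 420.1  60. ]
oL [659.3 335.7  60. ]
oR [601.3 415.9  60. ]
oL0 [656.3 339.5   0. ]
oR0 [600.4 417.5   0. ]
88.53415823785289 34.21231342274155
sL [ 99.9 -45.5]
sR [102.7  43. ]
fl [ 53.8 -92.8]
fr [ 45.6 100. ]
oL [109.4 -50.6]
oR [109.5  48.4]
oL0 [109.1 -45.8]
oR0 [109.8  50.2]
[ 424.5 -432.1   50. ]
[ 423.9 -212.3   50. ]
[ 646.9 -212.1   50. ]
[ 646.6 -435.3   50. ]
[ 646.4 -217.2    0. ]
[ 422.1 -212.9    0. ]
[ 644.  -442.2    0. ]
jar [756.3 174.8   0. ] [752.1 179.8   0. ]
wand [788.2 -52.7  18. ] [ 780.5 -166.9   18. ]
```

Measurements agree:
- **Sieve:** about (577,12), heading −12.3°. The handle top triangulates to (460,36,125), against a predicted (460,38,126).
- **Dock:** about (541,312), heading 36°. The bin measures 228x55 and the stop 88.5 wide.
- **Dish:** centre about (535,−323).

Next is the motion helper.

```bash
cat >> h.py <<'E'
from scipy.spatial.transform import Rotation as Ro
def toolR(th,lean):
    t,l=np.radians(th),np.radians(lean);ex=np.array([np.cos(t),np.sin(t),0]);ey=np.array([-np.sin(t),np.cos(t),0]);ez=np.array([0,0,1.])
    x=-np.cos(l)*ex-np.sin(l)*ez; z=np.sin(l)*ex-np.cos(l)*ez
    return np.column_stack([x,ey,z])
def grip(o,th):
    t=np.radians(th);return np.array([o[0]-103*np.cos(t),o[1]-103*np.sin(t),o[2]+95])
def tcp(o,th,lean=31,back=0):
    R=toolR(th,lean);return grip(o,th)+(env.grip_depth-back)*R[:,2],R
def load():
    try: return pickle.load(open("cmd.pkl","rb"))
    except FileNotFoundError:
        return np.array([132.2,533.861,218.633]),Ro.from_rotvec([-3.80424217e-01,-3.11827468e+00,1.74713811e-03]).as_matrix()
def inc(p,R,c=None):
    p0,R0=c or load();return np.round(R0.T@(p-p0),1),np.round(np.degrees(Ro.from_matrix(R0.T@R).as_rotvec()),2)
def done(d,r,save=True):
    p0,R0=load();p,R=p0+R0@np.array(d),R0@Ro.from_rotvec(np.radians(r)).as_matrix()
    pickle.dump((p,R),open("cmd.pkl","wb"));
    o=env.observe();Rm=Ro.from_rotvec(o["tool_rot"]).as_matrix()
    print("err meas-cmd",np.round(o["position"]-p,1),np.round(np.degrees(Ro.from_matrix(R.T@Rm).as_rotvec()),2),"gap",round(o["finger_gap"],1),"F",np.round(o["wrist_force"],1),"t",o["clock"],"q",np.round(o["qpos"],2));return p,R
E
python3 - <<'E'
from h import *
np.set_printoptions(precision=1,suppress=True)
c=load();print(c[1])
p,R=tcp((576.5,12,0),-12.3,31,back=120);print(p);print("pre",inc(p,R))
m=np.array([270,300,330.]);print("mid via",inc(m,R))
for k,px in [("b1",(303,263)),("b2",(319,281)),("b3",(367,264))]: print(k,at("scene",px,14))
E
```

```text
[[-1.   0.2 -0. ]
 [ 0.2  1.  -0. ]
 [ 0.  -0.  -1. ]]
[424.9  45.  181.7]
pre (array([-401.7, -404.1,   37.3]), array([ -0.5, -31. ,  -1.6]))
mid via (array([-190. , -194. , -111.2]), array([ -0.5, -31. ,  -1.6]))
b1 [729.6  11.4  14. ]
b2 [753.7  74.8  14. ]
b3 [646.1 157.6  14. ]
```

apply_moves:
  increments:
    - [93,[0,0,-60],[0,0,0]]
    - [93,[-10,-10,-110],[0,0,0]]
    - [93,[-40,-40,-115],[0,-5,0]]
    - [93,[-70,-75,-115],[0,-10,0]]
    - [93,[-105,-110,-115],[0,-15,0]]
    - [93,[-140,-145,-115],[0,-20,0]]
    - [93,[-175,-180,-110],[0,-25,0]]
    - [93,[-210,-214,-105],[-0.5,-31,-1.6]]
  newtons: 60

```text
clock: 1.15
position: [285.2, 274.4, 323.6]
tool_rot: [0.277, 2.585, -0.076]
wrist_force: [0.7, -0.1, 0.6]
finger_gap: 93.3
```

Run:
```python
from h import *
done([-210,-214,-105],[-.5,-31,-1.6])
p,R=tcp((576.5,12,0),-12.3,31,back=100);print(inc(p,R))
```

```text
err meas-cmd [ 0.6 -1.4 -0.2] [-0.08 -0.19 -0.01] gap 93.3 F [ 0.7 -0.1  0.6] t 1.15 q [ 0.99 -0.14  2.04 -0.57  1.1  -0.14]
(array([ -86.3, -195.7,  237.7]), array([ 0.01, -0.  ,  0.04]))
```

apply_moves:
  increments:
    - [93,[-5,-35,20],[0,0,0]]
    - [93,[-15,-70,40],[0,0,0]]
    - [93,[-27,-105,70],[0,0,0]]
    - [93,[-40,-135,105],[0,0,0]]
    - [93,[-55,-165,145],[0,0,0]]
    - [93,[-70,-185,185],[0,0,0]]
    - [93,[-80,-193,215],[0,0,0]]
    - [93,[-86.3,-195.7,237.7],[0,0,0]]

```text
clock: 2.15
position: [435.5, 41.8, 163.2]
tool_rot: [0.28, 2.588, -0.076]
wrist_force: [0.0, 0.5, -0.4]
finger_gap: 93.0
```

Run:
```python
from h import *
import cv2
done([-86.3,-195.7,237.7],[0,0,0])
p,R=tcp((576.5,12,0),-12.3,31);print(inc(p,R))
for n in ["wrist","side"]: cv2.imwrite(f"pics/{n}1.png",env.snapshot(n)[:,:,::-1])
```

```text
err meas-cmd [ 0.5 -1.  -1.4] [-0.    0.04  0.12] gap 93.0 F [ 0.   0.5 -0.4] t 2.15 q [ 0.09  0.06  2.32 -0.57  0.29 -0.76]
(array([ -0.,   0., 100.]), array([ 0.01, -0.  ,  0.04]))
```

View pics/wrist1.png

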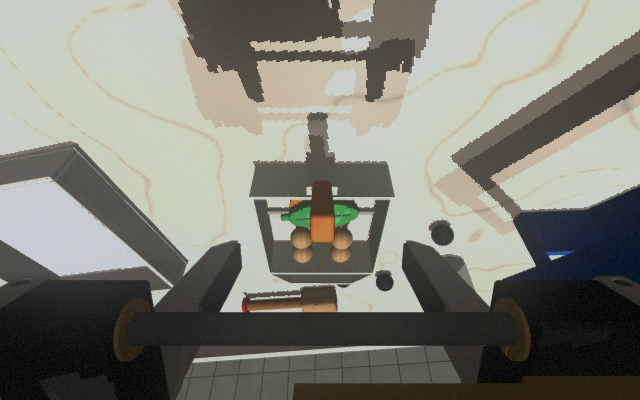

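View pics/side1.png

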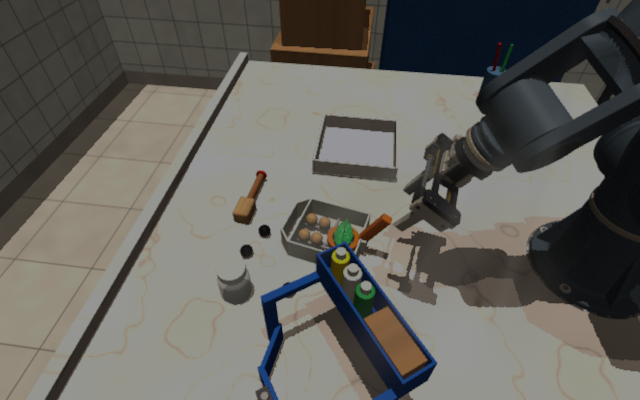

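Wrist view: the handle's end face at (322,225) sits midway between the fingers, with the basket square behind it. The beads and toys are in place. Approaching along the handle.

apply_moves:
  increments:
    - [93,[0,0,18],[0,0,0]]
    - [93,[0,0,36],[0,0,0]]
    - [93,[0,0,54],[0,0,0]]
    - [93,[0,0,72],[0,0,0]]
    - [93,[0,0,85],[0,0,0]]
    - [93,[0,0,95],[0,0,0]]
    - [93,[0,0,100],[0,0,0]]
    - [93,[0,0,100],[0,0,0]]

```text
clock: 3.25
position: [485.9, 32.4, 80.3]
tool_rot: [0.278, 2.589, -0.077]
wrist_force: [0.7, -0.3, 0.5]
finger_gap: 93.0
```

Run:
```python
from h import *
import cv2
done([0,0,100],[0,0,0])
for n in ["wrist","side"]: cv2.imwrite(f"pics/{n}2.png",env.snapshot(n)[:,:,::-1])
a=cv2.imread("pics/side2.png");cv2.imwrite("pics/side2c.png",cv2.resize(a[160:300,270:470],None,fx=4,fy=4))
```

```text
err meas-cmd [0.6 0.5 1.4] [-0.02  0.05  0.02] gap 93.0 F [ 0.7 -0.3  0.5] t 3.25 q [ 0.05  0.34  2.27 -1.57  0.13  0.22]
```

View pics/wrist2.png

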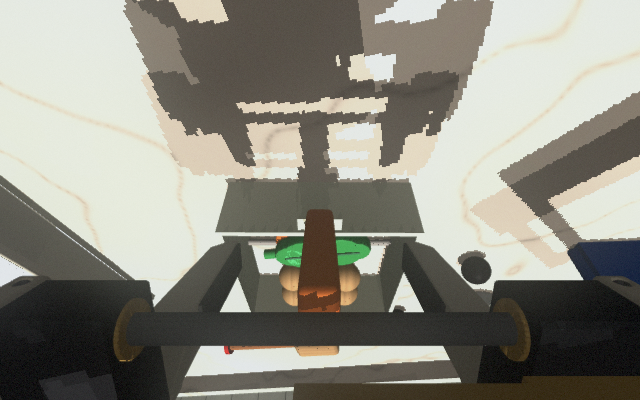

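View pics/side2c.png

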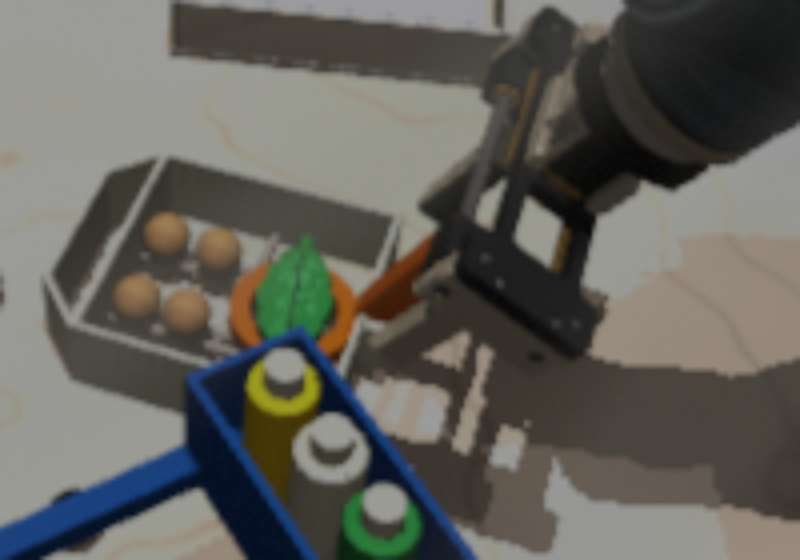

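Joint 4 reads −1.57, its limit, and joint 5 is 0.13, so this pose is near the wrist singularity. Before gripping I'll fit a kinematic model and pick a safer lean.

```bash
cat > kin.py <<'E'
import numpy as np
from scipy.optimize import least_squares
from scipy.spatial.transform import Rotation as Ro
def Rz(a): return Ro.from_euler('z',a).as_matrix()
def Ry(a): return Ro.from_euler('y',a).as_matrix()
def fk(q,P,s=(1,1,1)):
    a1,d1,L2,e,L3,L6=P[:6]
    R=Rz(q[0]); p=R@np.array([a1,0,d1])
    R=R@Ry(q[1]); p=p+R@[0,0,L2]
    R=R@Ry(q[2]); p=p+R@[e,0,L3]
    R=R@Rz(s[0]*q[3])@Ry(s[1]*q[4]); p=p+R@[0,0,L6]
    R=R@Rz(s[2]*q[5]+np.pi*s[3] if len(s)>3 else s[2]*q[5])
    return p,R
E
cat > data.py <<'E'
D=[([1.24338,.351214,1.652431,0,1.139077,-.084603],[132.11,533.54,218.11],[-.38042,-3.11827,.00175]),
([.99,-.14,2.04,-.57,1.1,-.14],[285.2,274.4,323.6],[.277,2.585,-.076]),
([.09,.06,2.32,-.57,.29,-.76],[435.5,41.8,163.2],[.28,2.588,-.076])]
E
python3 - <<'E'
from h import *
from kin import *
from data import D
np.set_printoptions(precision=3,suppress=True)
o=env.observe();print(o["qpos"],o["position"],o["tool_rot"],o["clock"])
D=D+[(list(o["qpos"]),list(o["position"]),list(o["tool_rot"]))]
open("data.py","a").write("D.append(%r)\n"%((list(map(float,o["qpos"])),list(map(float,o["position"])),list(map(float,o["tool_rot"]))),))
import itertools
for s in itertools.product([1,-1],[1],[1,-1],[0,1]):
    er=[np.degrees((Ro.from_matrix(fk(q,[0]*6,s)[1]).inv()*Ro.from_rotvec(r)).magnitude()) for q,p,r in D]
    print(s,np.array(er))
    if max(er)<5:
        f=lambda P:np.concatenate([(fk(q,P,s)[0]-p) for q,p,r in D])
        r=least_squares(f,[0,300,400,0,400,250]);print(r.x,r.fun)
E
```

```text
[ 0.046  0.344  2.272 -1.567  0.132  0.221] [485.811  32.331  80.312] [ 0.278  2.589 -0.076] 3.35
(1, 1, 1, 0) [89.999 90.016 90.294 90.   ]
(1, 1, 1, 1) [90.001 89.984 89.707 90.   ]
(1, 1, -1, 0) [ 80.304  73.974   3.215 115.306]
(1, 1, -1, 1) [ 99.696 106.027 176.796  64.694]
(-1, 1, 1, 0) [89.999 79.657 32.318 90.553]
(-1, 1, 1, 1) [ 90.001 130.065 153.194  91.442]
(-1, 1, -1, 0) [80.304 69.96  62.284 65.82 ]
(-1, 1, -1, 1) [ 99.696 143.784 120.833 116.386]
```

```bash
cat >> kin.py <<'E'
def setup():
    from data import D
    for s3 in (.5,-.5):
        S=(1,1,1,s3)
        er=[np.degrees((Ro.from_matrix(fk(q,[0]*6,S)[1]).inv()*Ro.from_rotvec(r)).magnitude()) for q,p,r in D]
        if max(er)<5:
            r=least_squares(lambda P:np.concatenate([(fk(q,P,S)[0]-p) for q,p,r in D]),[0,300,400,0,400,250]);return S,r.x,r.fun,er
LO=np.array([-2.75,-.79,.01,-1.57,.07,-2.87]);HI=np.array([2.75,2.1,2.65,4.71,3.14,2.87])
def ik(p,R,P,S,q0):
    def f(q):
        pp,RR=fk(q,P,S);return np.concatenate([(pp-p)/100,(Ro.from_matrix(R.T@RR)).as_rotvec()*3])
    return least_squares(f,np.clip(q0,LO+.01,HI-.01),bounds=(LO,HI))
E
python3 - <<'E'
from h import *
from kin import *
np.set_printoptions(precision=2,suppress=True)
S,P,res,er=setup();print(S,P,res,er)
q=env.observe()["qpos"]
places={"now":((576.5,12,0),-12.3),"lift":((576.5,12,70),-12.3),"dish":((535,-323,65),-31),"dish12":((535,-323,65),-12),"dish45":((535,-323,65),-45),"side":((623,63,45),36),"in80":((476,265,20),36),"home":((541,312,0),36)}
for lean in (22,25,28,31,35,40):
  for k,(o,th) in places.items():
    t=tcp(o,th,lean); out=[]
    for fl in (0,1):
     for q4,q6 in ((0,0),(3.1,2.5),(3.1,-2.5),(1.5,-1.5),(-1.2,1)):
      R=t[1]@np.diag([-1,-1,1]) if fl else t[1]
      r=ik(t[0],R,P,S,[np.arctan2(t[0][1],t[0][0]),.3,2.2,q4,.3,q6])
      if r.cost<1e-5 and not any(np.allclose(r.x,x[1],atol=.03) for x in out): out.append((fl,r.x))
    print(lean,k,*[f"{f}:{x}" for f,x in out])
E
```

```text
(1, 1, 1, 0.5) [ 57.44 122.96 422.45 -28.06 368.67 158.63] [ 44.46 -13.67  13.71  -9.6    6.49 -10.85  -0.31 -27.1   -2.37   2.66
 -30.72  -0.49] [np.float64(0.002006871486503139), np.float64(0.1065743001504311), np.float64(0.39482038303868777), np.float64(4.2292605961476407e-14)]
22 now 0:[ 0.11  0.35  2.22 -0.53  0.24 -0.76] 1:[ 0.11  0.35  2.22 -0.53  0.24  2.38]
22 lift 0:[ 0.11  0.21  2.14 -0.28  0.43 -1.01] 1:[ 0.11  0.21  2.14 -0.28  0.43  2.13]
22 dish 0:[-0.54  0.31  2.03  0.    0.42 -1.58] 1:[-0.54  0.31  2.03  0.    0.42  1.57]
22 dish12 0:[-0.65  0.33  2.    0.35  0.49 -2.29] 1:[-0.65  0.33  2.    0.35  0.49  0.85]
22 dish45 0:[-0.46  0.32  2.02 -0.27  0.46 -1.03] 1:[-0.46  0.32  2.02 -0.27  0.46  2.11]
22 side 0:[-0.06  0.39  1.97  0.49  0.53 -2.65] 1:[-0.06  0.39  1.97  0.49  0.53  0.49]
22 in80 0:[ 0.46  0.24  2.3   0.28  0.23 -2.  ] 1:[0.46 0.24 2.3  0.28 0.23 1.14]
22 home 0:[ 0.49  0.43  2.09  0.21  0.25 -1.91] 1:[0.49 0.43 2.09 0.21 0.25 1.23]
25 now 0:[ 0.11  0.35  2.24 -0.77  0.2  -0.51] 1:[ 0.11  0.35  2.24 -0.77  0.2   2.63]
25 lift 0:[ 0.11  0.21  2.16 -0.37  
[... 2159 characters left out ...]
35 side 1:[-0.09  0.38  2.05  1.06  0.45 -0.07]
35 in80 0:[0.45 0.23 2.38 2.21 0.13 2.35] 1:[ 0.45  0.23  2.38  2.21  0.13 -0.79]
35 home 0:[0.48 0.41 2.18 2.17 0.1  2.41] 1:[ 0.48  0.41  2.18  2.17  0.1  -0.73]
40 now 0:[0.14 0.35 2.33 3.98 0.3  1.03] 1:[ 0.14  0.35  2.33  3.98  0.3  -2.11]
40 lift 0:[ 0.14  0.18  2.27 -1.47  0.22  0.16]
40 dish
40 dish12 1:[-0.68  0.3   2.12  1.32  0.31 -0.12]
40 dish45 0:[-0.44  0.29  2.14 -1.38  0.23  0.07]
40 side 0:[-0.11  0.38  2.08  1.31  0.46  2.83] 1:[-0.11  0.38  2.08  1.31  0.46 -0.32]
40 in80 0:[0.44 0.23 2.42 2.6  0.23 1.96] 1:[ 0.44  0.23  2.42  2.6   0.23 -1.18]
40 home 0:[0.48 0.42 2.21 2.64 0.2  1.95] 1:[ 0.48  0.42  2.21  2.64  0.2  -1.2 ]
```

```bash
cat > kin2.py <<'E'
import numpy as np, itertools
from kin import Rz,Ry,Ro,least_squares
from data import D
np.set_printoptions(precision=1,suppress=True)
def basis(q):
    # frames' axes; position = sum of constant offsets in each frame
    R1=Rz(q[0]);R2=R1@Ry(q[1]);R3=R2@Ry(q[2]);R4=R3@Rz(q[3]);R5=R4@Ry(q[4])
    return dict(a1=R1[:,0],b=R1[:,1],d1=np.array([0,0,1.]),L2=R2[:,2],e=R3[:,0],L3=R3[:,2],w=R4[:,1],x5=R5[:,0],L6=R5[:,2],u4=R4[:,0])
def fit(names,wt=None):
    A=np.vstack([np.column_stack([basis(q)[n] for n in names]) for q,p,r in D]);y=np.concatenate([p for q,p,r in D])
    x,res,rk,sv=np.linalg.lstsq(A,y,rcond=None);return x,A@x-y,sv
if __name__=="__main__":
    for names in [["a1","d1","L2","e","L3","L6"],["d1","L2","L3","L6","b"],["d1","L2","L3","L6","w"],["d1","L2","L3","L6","u4"],["d1","L2","L3","L6","x5"],["a1","d1","L2","e","L3","L6","x5"],["a1","d1","L2","e","L3","L6","w"],["a1","d1","L2","e","L3","L6","u4"]]:
        x,r,sv=fit(names);print(names,x,"|",np.abs(r).max(),sv[-1])
E
python3 kin2.py
```

```text
['a1', 'd1', 'L2', 'e', 'L3', 'L6'] [ 57.4 123.  422.4 -28.1 368.7 158.6] | 44.45929991699637 0.24798624116001533
['d1', 'L2', 'L3', 'L6', 'b'] [224.9 458.6 421.9 253.2  41.3] | 8.454614162007942 0.2690733156987121
['d1', 'L2', 'L3', 'L6', 'w'] [218.8 491.1 426.3 263.5  39.5] | 44.91914655314848 0.2683716782266854
['d1', 'L2', 'L3', 'L6', 'u4'] [162.4 473.9 409.9 228.7 -32.8] | 44.34179363692337 0.2778367538892838
['d1', 'L2', 'L3', 'L6', 'x5'] [156.5 480.6 392.  223.4 -38.5] | 47.815287801817504 0.2773924629894245
['a1', 'd1', 'L2', 'e', 'L3', 'L6', 'x5'] [ 18.3 124.4 444.3 -35.  363.1 196.5 -35.5] | 44.986293613170915 0.244303596181756
['a1', 'd1', 'L2', 'e', 'L3', 'L6', 'w'] [ 48.4 188.8 455.3  -8.9 377.8 231.4  36.3] | 40.412015562957855 0.21732749809779192
['a1', 'd1', 'L2', 'e', 'L3', 'L6', 'u4'] [ 57.5 163.1 463.9  33.1 366.4 222.2 -38.3] | 45.29340735285791 0.212357301540475
```

```bash
cat > plan.py <<'E'
from h import *
import kin
from kin import Ro,LO,HI,least_squares
from kin2 import basis,D
N=["d1","L2","L3","L6","b"]
W=[20 if i in (0,) or i>2 else 1 for i in range(len(D))]
A=np.vstack([w*np.column_stack([basis(q)[n] for n in N]) for w,(q,p,r) in zip(W,D)]);y=np.concatenate([w*np.array(p) for w,(q,p,r) in zip(W,D)])
PX=np.linalg.lstsq(A,y,rcond=None)[0]
def fk(q):
    B=basis(q);p=sum(v*B[n] for v,n in zip(PX,N))
    R=kin.Rz(q[0])@kin.Ry(q[1]+q[2])@kin.Rz(q[3])@kin.Ry(q[4])@kin.Rz(q[5]+np.pi/2);return p,R
def ik(p,R,q0):
    f=lambda q:np.concatenate([(fk(q)[0]-p)/100,Ro.from_matrix(R.T@fk(q)[1]).as_rotvec()*3])
    return least_squares(f,np.clip(q0,LO+.01,HI-.01),bounds=(LO,HI))
if __name__=="__main__":
    np.set_printoptions(precision=2,suppress=True)
    print(PX,(A@PX-y)/np.repeat(W,3))
    places={"now":((576.5,12,0),-12.3),"lift":((576.5,12,70),-12.3),"dish":((535,-323,65),-31),"dish12":((535,-323,65),-12),"dish45":((535,-323,65),-45),"side":((623,63,45),36),"in80":((476,265,20),36),"home":((541,312,0),36)}
    for lean in (20,22,25,28,31,35,40):
      for k,(o,th) in places.items():
        t=tcp(o,th,lean); out=[]
        for q4,q6 in ((0,-1.5),(3.1,2.5),(3.1,1.5),(1.5,-1.5),(-1.2,1)):
          r=ik(t[0],t[1],[np.arctan2(t[0][1],t[0][0]),.3,2.2,q4,.3,q6])
          if r.cost<1e-5 and not any(np.allclose(r.x,x,atol=.03) for x in out): out.append(r.x)
        print(lean,k,*out)
E
python3 plan.py
```

```text
[ 70.51 558.39 389.79 210.98  42.06] [  3.56  -3.3    2.22 -54.29 -30.84  -6.92 -32.77   4.09   1.22   1.79
   4.43  -2.21]
20 now [ 0.01  0.35  2.19 -0.29  0.28 -1.08]
20 lift [ 0.01  0.23  2.1  -0.17  0.48 -1.2 ]
20 dish [-0.64  0.3   2.01  0.07  0.48 -1.72]
20 dish12 [-0.75  0.32  1.98  0.34  0.56 -2.37]
20 dish45 [-0.55  0.31  1.99 -0.17  0.5  -1.2 ]
20 side [-0.16  0.37  1.96  0.44  0.6  -2.7 ]
20 in80 [ 0.34  0.26  2.25  0.32  0.31 -2.14]
20 home [ 0.39  0.4   2.09  0.25  0.32 -2.03]
22 now [ 0.02  0.34  2.2  -0.38  0.24 -0.99]
22 lift [ 0.02  0.23  2.11 -0.21  0.43 -1.17]
22 dish [-0.64  0.3   2.03  0.09  0.44 -1.74]
22 dish12 [-0.76  0.32  2.    0.4   0.53 -2.43]
22 dish45 [-0.54  0.31  2.01 -0.2   0.46 -1.16]
22 side [-0.17  0.37  1.97  0.51  0.58 -2.77]
22 in80 [ 0.34  0.26  2.26  0.41  0.27 -2.24]
22 home [ 0.39  0.4   2.1   0.33  0.28 -2.11]
25 now [ 0.02  0.34  2.23 -0.6   0.18 -0.76]
25 lift [ 0.02  0.22  2.14 -0.28  0.37 -1.09]
25 dish [-0.64  0.29  2.05  0.12  0.37 -1.77]
25 dish12 [-0.77  0.31  2.02  0.5   0.49 -2.54]
25 dish45 [-0.54  0.3   2.04 -0.27  0.39 -1.09]
2
[... 530 characters left out ...]
4  0.28  2.11  0.24  0.23 -1.89]
31 dish12 [-0.79  0.3   2.07  0.77  0.42 -2.81]
31 dish45 [-0.53  0.29  2.09 -0.51  0.27 -0.86]
31 side
31 in80
31 home
35 now [0.04 0.34 2.31 4.09 0.18 0.85]
35 lift [ 0.04  0.21  2.22 -0.89  0.19 -0.48]
35 dish [-0.65  0.27  2.14  0.47  0.13 -2.12]
35 dish12
35 dish45 [-0.52  0.29  2.12 -0.82  0.21 -0.54]
35 side
35 in80 [0.31 0.25 2.37 1.93 0.2  2.51]
35 home [0.37 0.39 2.22 1.94 0.16 2.56]
40 now [0.05 0.35 2.35 3.76 0.29 1.17]
40 lift [0.05 0.21 2.26 4.67 0.17 0.25]
40 dish
40 dish12
40 dish45 [-0.51  0.28  2.16 -1.48  0.17  0.12]
40 side [-0.25  0.37  2.1   1.26  0.55  2.75]
40 in80 [0.29 0.26 2.42 2.32 0.29 2.11]
40 home [0.36 0.39 2.26 2.4  0.26 2.09]
```

Run:
```python
from kin2 import *
for names in [["a1","b","d1","L2","L3","L6"],["b","d1","L2","e","L3","L6"],["b","d1","L2","L3","L6","w"],["a1","b","d1","L2","e","L3","L6"]]:
    x,r,sv=fit(names);print(names,x,"|",r,sv[-1])
```

```text
['a1', 'b', 'd1', 'L2', 'L3', 'L6'] [  2.8  41.  223.3 457.2 419.4 251.5] | [ 2.9 -8.6  7.  -8.3  1.8  1.4  4.6  0.1 -3.3  5.7 -1.8 -5.1] 0.24732294295166943
['b', 'd1', 'L2', 'e', 'L3', 'L6'] [ 46.3 262.9 486.9  42.1 438.7 279.5] | [ 0.2  0.   0.2  0.1 -0.2  0.3 -0.   0.7 -1.1  0.  -0.4  0.7] 0.2220956337277129
['b', 'd1', 'L2', 'L3', 'L6', 'w'] [ 40.2 226.3 459.9 421.8 255.5   2.2] | [ 1.6 -7.8  7.7 -8.   0.9  1.8  4.7  0.6 -3.5  5.2 -3.1 -6. ] 0.2670960132227912
['a1', 'b', 'd1', 'L2', 'e', 'L3', 'L6'] [  0.3  46.3 262.7 486.7  42.1 438.4 279.3] | [ 0.2 -0.   0.2  0.  -0.2  0.2 -0.   0.7 -1.1  0.1 -0.4  0.7] 0.18856362143601876
```

```bash
sed -i 's/N=\["d1","L2","L3","L6","b"\]/N=["b","d1","L2","e","L3","L6"]/; s/^W=.*/W=[1]*len(D)/; s/(20,22,25,28,31,35,40)/(22,25,27,29,31)/' plan.py
sed -i 's/"home":/"far20":((623,63,45),20),"far0":((600,60,45),0),"back":((440,240,20),36),"home":/' plan.py; python3 plan.py
```

```text
[ 46.35 262.86 486.9   42.14 438.67 279.48] [ 0.15  0.01  0.19  0.06 -0.25  0.28 -0.03  0.73 -1.13  0.04 -0.4   0.66]
22 now [ 0.02  0.35  2.19 -0.36  0.25 -1.  ]
22 lift [ 0.02  0.19  2.14 -0.21  0.44 -1.16]
22 dish [-0.65  0.27  2.05  0.1   0.44 -1.77]
22 dish12 [-0.8   0.3   2.01  0.41  0.55 -2.48]
22 dish45 [-0.54  0.28  2.03 -0.21  0.46 -1.16]
22 side [-0.22  0.37  1.97  0.52  0.6  -2.82]
22 in80 [ 0.3   0.24  2.26  0.43  0.29 -2.28]
22 far20 [-0.12  0.32  2.04  0.39  0.46 -2.36]
22 far0 [ 0.03  0.28  2.11 -0.04  0.37 -1.51]
22 back [ 0.26  0.18  2.36  0.52  0.28 -2.41]
22 home [ 0.36  0.4   2.09  0.34  0.3  -2.14]
25 now [ 0.03  0.34  2.22 -0.59  0.19 -0.77]
25 lift [ 0.03  0.19  2.17 -0.28  0.37 -1.08]
25 dish [-0.66  0.26  2.09  0.14  0.37 -1.8 ]
25 dish12 [-0.81  0.29  2.04  0.52  0.5  -2.6 ]
25 dish45 [-0.53  0.28  2.06 -0.28  0.39 -1.08]
25 side
25 in80 [ 0.29  0.24  2.3   0.64  0.24 -2.5 ]
25 far20 [-0.13  0.32  2.07  0.52  0.41 -2.49]
25 far0 [ 0.04  0.27  2.15 -0.05  0.29 -1.49]
25 back [ 0.25  0.17  2.39  0.77  0.23 -2.68]
25 home [ 0.36  0.4   2.12  0.52  0.23 -2.32]

[... 475 characters left out ...]
15]
29 lift [ 0.04  0.18  2.21 -0.45  0.29 -0.91]
29 dish [-0.66  0.25  2.13  0.23  0.26 -1.89]
29 dish12 [-0.84  0.28  2.08  0.71  0.45 -2.79]
29 dish45 [-0.52  0.27  2.11 -0.43  0.3  -0.92]
29 side
29 in80
29 far20 [-0.15  0.31  2.11  0.74  0.35 -2.73]
29 far0 [ 0.04  0.26  2.19 -0.1   0.18 -1.44]
29 back
29 home [ 0.35  0.4   2.16  0.96  0.17 -2.78]
31 now [0.05 0.35 2.27 4.66 0.13 0.28]
31 lift [ 0.05  0.17  2.23 -0.58  0.25 -0.78]
31 dish [-0.66  0.25  2.15  0.3   0.21 -1.97]
31 dish12
31 dish45 [-0.52  0.26  2.13 -0.55  0.26 -0.8 ]
31 side
31 in80
31 far20 [-0.16  0.31  2.13  0.88  0.33 -2.87]
31 far0 [ 0.04  0.26  2.21 -0.15  0.13 -1.39]
31 back [0.21 0.18 2.45 1.54 0.21 2.81]
31 home
```

The six-parameter model now fits all four poses to about 1 mm. A lean of 26° keeps every joint clear of its limits along the whole route, so I'm re-orienting to that about the handle and gripping 4 mm further up.

Run:
```python
from h import *
p,R=tcp((576.5,12,0),-12.3,26,back=4);print(inc(p,R))
```

```text
(array([ 1.3,  0. , -4.1]), array([0.01, 5.  , 0.04]))
```

apply_moves:
  increments:
    - [93,[0.5,0,-2],[0,1.5,0]]
    - [93,[1,0,-4],[0,3,0]]
    - [93,[1.3,0,-4.1],[0,5,0]]
    - [93,[1.3,0,-4.1],[0,5,0]]
    - [30,[1.3,0,-4.1],[0,5,0]]
    - [10,[1.3,0,-4.1],[0,5,0]]
    - [10,[1.3,0,-4.1],[0,5,0]]
    - [10,[1.3,0,-4.1],[0,5,0]]
  newtons: 60

```text
clock: 4.35
position: [482.5, 32.9, 82.5]
tool_rot: [0.288, 2.676, -0.066]
wrist_force: [-0.2, 0.7, -0.0]
finger_gap: 57.2
```

Run:
```python
from h import *
done([1.3,0,-4.1],[0,5,0])
```

```text
err meas-cmd [0.4 0.4 0.8] [-0.03  0.11  0.02] gap 57.2 F [-0.2  0.7 -0. ] t 4.35 q [ 0.03  0.33  2.23 -0.64  0.18 -0.72]
```

apply_moves:
  increments:
    - [10,[0,0,0],[0,0,0]]
    - [10,[0,0,0],[0,0,0]]
    - [10,[0,0,0],[0,0,0]]
    - [10,[0,0,0],[0,0,0]]
    - [10,[0,0,0],[0,0,0]]
    - [10,[0,0,0],[0,0,0]]
    - [10,[-0.9,0,-1.8],[0,0,0]]
    - [10,[-2.2,0,-4.5],[0,0,0]]
  newtons: 60

```text
clock: 5.35
position: [482.3, 32.9, 87.4]
tool_rot: [0.288, 2.677, -0.066]
wrist_force: [0.3, -0.2, -2.6]
finger_gap: 17.6
```

Run:
```python
from h import *
done([-2.2,0,-4.5],[0,0,0])
from plan import ik
np.set_printoptions(precision=2,suppress=True)
q=env.observe()["qpos"]
# path check
import sys
path=[((576.5,12,5),-12.3),((576.5,12,40),-12.3),((576.5,12,80),-12.3)]
for f in np.linspace(0,1,9): path.append(((576.5-41.5*f,12-335*f,80-10*f),-12.3-18.7*f))
for o,th in path:
    p,R=tcp(o,th,26,back=4);r=ik(p,R,q);q=r.x;print(np.round(o,0),round(th,1),q,r.cost>1e-5)
```

```text
err meas-cmd [0.1 0.4 0.7] [-0.01  0.16  0.04] gap 17.6 F [ 0.3 -0.2 -2.6] t 5.35 q [ 0.03  0.32  2.22 -0.59  0.19 -0.77]
[576.  12.   5.] -12.3 [ 0.03  0.32  2.23 -0.62  0.19 -0.74] False
[576.  12.  40.] -12.3 [ 0.03  0.24  2.21 -0.4   0.28 -0.96] False
[576.  12.  80.] -12.3 [ 0.03  0.15  2.17 -0.29  0.39 -1.08] False
[576.  12.  80.] -12.3 [ 0.03  0.15  2.17 -0.29  0.39 -1.08] False
[571. -30.  79.] -14.6 [-0.06  0.14  2.19 -0.24  0.37 -1.17] False
[566. -72.  78.] -17.0 [-0.15  0.14  2.2  -0.18  0.36 -1.27] False
[ 561. -114.   76.] -19.3 [-0.25  0.14  2.2  -0.12  0.35 -1.38] False
[ 556. -156.   75.] -21.6 [-0.34  0.15  2.19 -0.05  0.34 -1.49] False
[ 551. -197.   74.] -24.0 [-0.43  0.16  2.18  0.01  0.34 -1.59] False
[ 545. -239.   72.] -26.3 [-0.51  0.18  2.16  0.07  0.35 -1.68] False
[ 540. -281.   71.] -28.7 [-0.59  0.21  2.13  0.11  0.35 -1.75] False
[ 535. -323.   70.] -31.0 [-0.66  0.24  2.09  0.15  0.36 -1.81] False
```

apply_moves:
  increments:
    - [10,[-2.2,0,-4.5],[0,0,0]]
    - [10,[-6.6,0,-13.5],[0,0,0]]
    - [10,[-11,0,-22.5],[0,0,0]]
    - [10,[-16.2,0,-33.3],[0,0,0]]
    - [10,[-21.5,0,-44],[0,0,0]]
    - [10,[-26.3,0,-54],[0,0,0]]
    - [10,[-30.3,0,-62],[0,0,0]]
    - [10,[-32.9,0,-67.4],[0,0,0]]

```text
clock: 6.35
position: [482.8, 32.8, 163.1]
tool_rot: [0.288, 2.676, -0.065]
wrist_force: [1.3, -0.2, -3.1]
finger_gap: 17.5
```

Run:
```python
from h import *
import cv2
done([-32.9,0,-67.4],[0,0,0])
a=env.snapshot("side")[:,:,::-1];cv2.imwrite("pics/side3.png",a)
cv2.imwrite("pics/side3c.png",cv2.resize(a[140:290,270:470],None,fx=4,fy=4))
a=env.snapshot("scene")[:,:,::-1];cv2.imwrite("pics/scene3.png",a);cv2.imwrite("pics/scene3c.png",cv2.resize(a[130:260,270:430],None,fx=5,fy=4.6))
p,R=tcp((535,-323,72),-31,26,back=4);print(inc(p,R))
p,R=tcp((555,-155,80),-21.6,26,back=4);print(inc(p,R))
```

```text
err meas-cmd [0.6 0.3 1.3] [-0.03  0.1   0.03] gap 17.5 F [ 1.3 -0.2 -3.1] t 6.35 q [ 0.03  0.15  2.17 -0.28  0.4  -1.09]
(array([ -28.5, -305.2,   22.9]), array([ 8.21, -0.  , 16.85]))
(array([ -14.1, -152.1,    6.9]), array([ 4.09, -0.  ,  8.4 ]))
```

View pics/side3c.png

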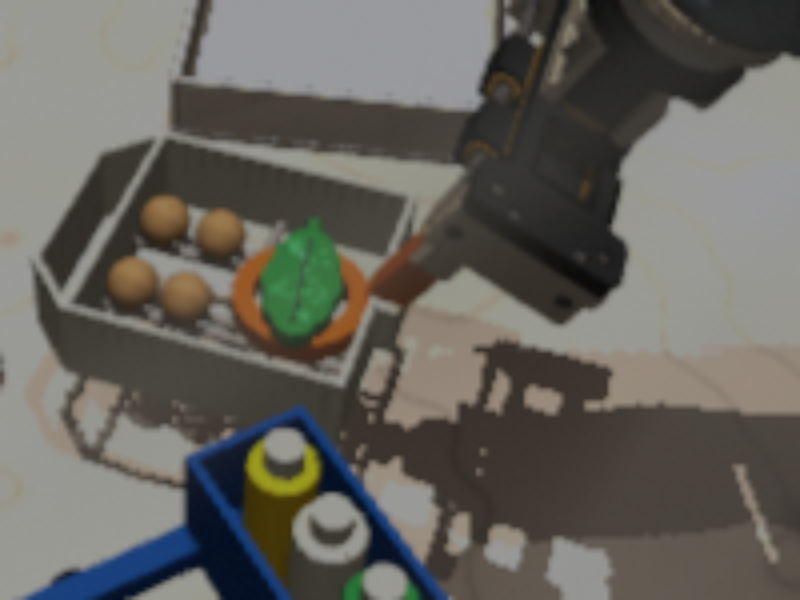

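View pics/scene3c.png

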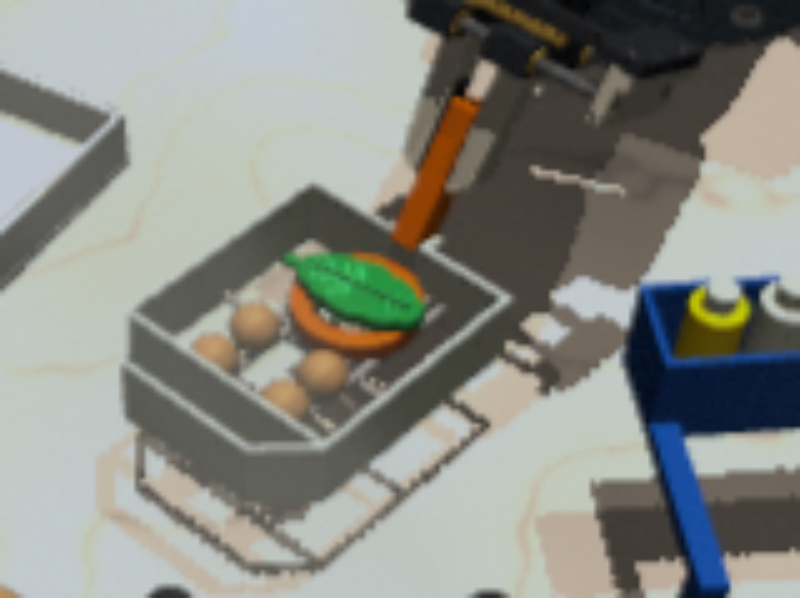

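Run:
```python
from h import *
np.set_printoptions(precision=1,suppress=True)
S=lambda p:("scene",((p[0]+.5)/5-.5+270,(p[1]+.5)/(598/130)-.5+130))
V=lambda p:("side",cr(p,4,(270,140)))
X={}
for k,p,q in [("FR",(322,443),(65,303)),("FL",(135,315),(163,138)),("RL",(313,187),(410,200)),("TR",(250,447),(36,258)),("RR",(510,298),(347,385))]:
    X[k],g=tri(S(p),V(q));print(k,X[k],g[0])
R=(X["FL"]-X["RL"]);print(np.degrees(np.arctan2(R[2],np.hypot(*R[:2]))),np.degrees(np.arctan2(R[1],R[0])))
```

```text
FR [662.3  63.7 132.8] 1.4833570350475396
FL [632.2 -65.7 131.9] 0.5541134576328647
RL [493.6 -37.5 129.5] 0.5449150949787388
TR [682.9  34.9 132.9] 1.6652480662386389
RR [519.1  96.6 130.9] 0.5880133268377812
0.9649743343293224 -11.509841348891559
```

Sieve is level within 1° (rim corners at z 130–133) and all contents are in place. Carrying smoothly to the dish in three calls.

```bash
cat > path.py <<'E'
from h import *
def seg(a,b,fr,c,lean=26,back=4):
    """a,b: (origin,heading); print rows of increments for fractions fr; c commanded pose"""
    for f in fr:
        o=np.array(a[0])*(1-f)+np.array(b[0])*f;th=a[1]*(1-f)+b[1]*f
        p,R=tcp(o,th,lean,back);d,r=inc(p,R,c);print([10,[float(x) for x in d],[float(x) for x in np.round(r,1)]],end=", ")
    print();return p,R
E
python3 - <<'E'
from path import *
c=load();a=((576.5,12,80),-12.3);b=((535,-323,72),-31)
s=np.array([3,9,18,30,45,62,80,98,116,134,152,170,188,206,224,242,260,276,290,301,309,315,319,321])/321
for i in range(3):
    c=seg(a,b,s[8*i:8*i+8],c)
E
```

```text
[10, [-0.2, -2.8, 0.2], [0.1, -0.0, 0.2]], [10, [-0.7, -8.5, 0.6], [0.2, -0.0, 0.5]], [10, [-1.3, -17.1, 1.2], [0.5, -0.0, 1.0]], [10, [-2.3, -28.5, 2.0], [0.8, -0.0, 1.6]], [10, [-3.4, -42.7, 3.0], [1.2, -0.0, 2.4]], [10, [-4.8, -58.8, 4.1], [1.6, -0.0, 3.3]], [10, [-6.2, -75.9, 5.3], [2.0, -0.0, 4.2]], [10, [-7.7, -93.0, 6.5], [2.5, -0.0, 5.2]], 
[10, [-3.0, -16.8, 2.0], [0.5, 0.0, 0.9]], [10, [-6.1, -33.6, 4.0], [0.9, 0.0, 1.9]], [10, [-9.2, -50.5, 6.0], [1.4, 0.0, 2.8]], [10, [-12.4, -67.3, 8.0], [1.8, 0.0, 3.8]], [10, [-15.5, -84.1, 10.1], [2.3, 0.0, 4.7]], [10, [-18.7, -100.9, 12.1], [2.8, 0.0, 5.6]], [10, [-22.0, -117.8, 14.2], [3.2, 0.0, 6.6]], [10, [-25.2, -134.6, 16.3], [3.7, 0.0, 7.5]], 
[10, [-5.5, -16.1, 3.2], [0.5, 0.0, 0.9]], [10, [-10.3, -30.4, 6.0], [0.9, 0.0, 1.8]], [10, [-14.6, -42.9, 8.5], [1.2, -0.0, 2.5]], [10, [-18.0, -52.8, 10.4], [1.5, 0.0, 3.1]], [10, [-20.4, -59.9, 11.8], [1.7, 0.0, 3.5]], [10, [-22.3, -65.3, 12.9], [1.9, 0.0, 3.8]], [10, [-23.5, -68.9, 13.6], [2.0, 0.0, 4.0]], [10, [-24.1, -70.6, 14.0], [2.0, 0.0, 4.1]],
```

apply_moves:
  increments:
    - [10,[-0.2,-2.8,0.2],[0.1,0,0.2]]
    - [10,[-0.7,-8.5,0.6],[0.2,0,0.5]]
    - [10,[-1.3,-17.1,1.2],[0.5,0,1]]
    - [10,[-2.3,-28.5,2],[0.8,0,1.6]]
    - [10,[-3.4,-42.7,3],[1.2,0,2.4]]
    - [10,[-4.8,-58.8,4.1],[1.6,0,3.3]]
    - [10,[-6.2,-75.9,5.3],[2,0,4.2]]
    - [10,[-7.7,-93,6.5],[2.5,0,5.2]]

```text
clock: 7.45
position: [472.3, -61.4, 160.0]
tool_rot: [0.425, 2.66, -0.097]
wrist_force: [-1.2, 0.1, -3.1]
finger_gap: 18.0
```

apply_moves:
  increments:
    - [10,[-3,-16.8,2],[0.5,0,0.9]]
    - [10,[-6.1,-33.6,4],[0.9,0,1.9]]
    - [10,[-9.2,-50.5,6],[1.4,0,2.8]]
    - [10,[-12.4,-67.3,8],[1.8,0,3.8]]
    - [10,[-15.5,-84.1,10.1],[2.3,0,4.7]]
    - [10,[-18.7,-100.9,12.1],[2.8,0,5.6]]
    - [10,[-22,-117.8,14.2],[3.2,0,6.6]]
    - [10,[-25.2,-134.6,16.3],[3.7,0,7.5]]

```text
clock: 8.45
position: [458.8, -198.6, 156.2]
tool_rot: [0.618, 2.627, -0.142]
wrist_force: [0.2, 0.4, -2.4]
finger_gap: 17.7
```

apply_moves:
  increments:
    - [10,[-5.5,-16.1,3.2],[0.5,0,0.9]]
    - [10,[-10.3,-30.4,6],[0.9,0,1.8]]
    - [10,[-14.6,-42.9,8.5],[1.2,0,2.5]]
    - [10,[-18,-52.8,10.4],[1.5,0,3.1]]
    - [10,[-20.4,-59.9,11.8],[1.7,0,3.5]]
    - [10,[-22.3,-65.3,12.9],[1.9,0,3.8]]
    - [10,[-23.5,-68.9,13.6],[2,0,4]]
    - [10,[-24.1,-70.6,14],[2,0,4.1]]

```text
clock: 9.45
position: [452.7, -273.0, 154.2]
tool_rot: [0.721, 2.603, -0.166]
wrist_force: [0.9, 0.1, -3.0]
finger_gap: 17.8
```

Run:
```python
from h import *
import cv2
for d,r in [([-7.7,-93,6.5],[2.5,0,5.2]),([-25.2,-134.6,16.3],[3.7,0,7.5]),([-24.1,-70.6,14],[2,0,4.1])]: done(d,r)
p,R=tcp((535,-323,65),-31,26,back=4);print(inc(p,R))
a=env.snapshot("scene")[:,:,::-1];cv2.imwrite("pics/scene4.png",a);cv2.imwrite("pics/scene4c.png",cv2.resize(a[90:220,180:340],None,fx=5,fy=5)[:600])
a=env.snapshot("side")[:,:,::-1];cv2.imwrite("pics/side4.png",a)
cv2.imwrite("pics/side4c.png",cv2.resize(a[60:200,270:450],None,fx=4,fy=4))
```

```text
err meas-cmd [ -19.3 -212.6   -5.1] [ 5.69  0.11 11.62] gap 17.8 F [ 0.9  0.1 -3. ] t 9.45 q [-0.66  0.23  2.09  0.14  0.37 -1.81]
err meas-cmd [ -5.9 -75.3  -1.4] [1.99 0.11 4.12] gap 17.8 F [ 0.9  0.1 -3. ] t 9.45 q [-0.66  0.23  2.09  0.14  0.37 -1.81]
err meas-cmd [0.5 0.3 0.6] [-0.    0.11  0.01] gap 17.8 F [ 0.9  0.1 -3. ] t 9.45 q [-0.66  0.23  2.09  0.14  0.37 -1.81]
(array([ 2.9, -0. ,  6.3]), array([ 0.01, -0.  ,  0.05]))
```

View pics/scene4c.png

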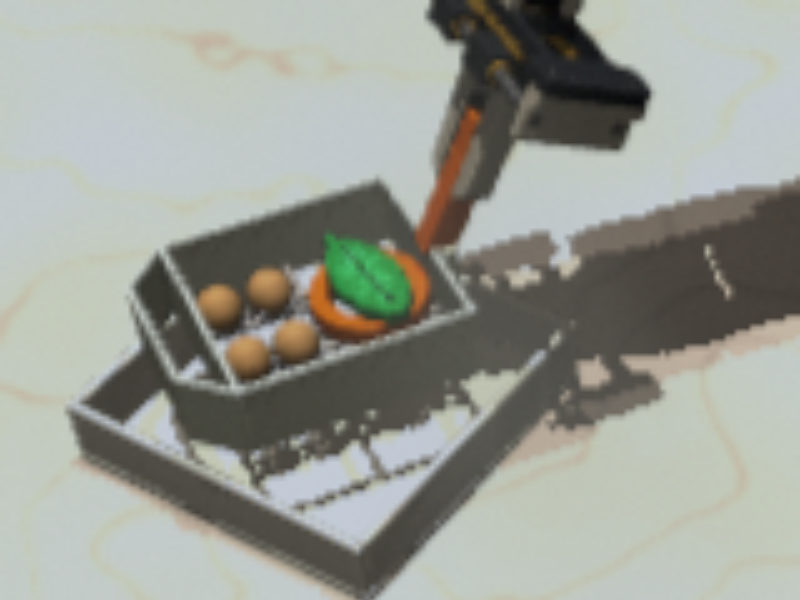

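View pics/side4c.png

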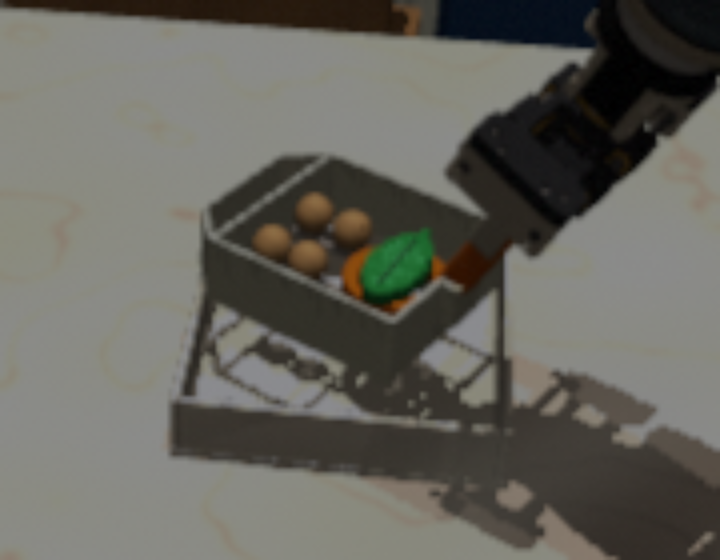

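All four beads and both toys are in the sieve, which is level above the dish. Lowering slightly, then starting with moderate strokes.

apply_moves:
  increments:
    - [10,[1.5,0,3],[0,0,0]]
    - [10,[2.9,0,6],[0,0,0]]
    - [10,[2.9,13,6],[0,0,0]]
    - [10,[2.9,-13,6],[0,0,0]]
    - [10,[2.9,13,6],[0,0,0]]
    - [10,[2.9,-13,6],[0,0,0]]
    - [10,[2.9,13,6],[0,0,0]]
    - [10,[2.9,0,6],[0,0,0]]

```text
clock: 10.55
position: [453.2, -271.9, 147.3]
tool_rot: [0.719, 2.604, -0.165]
wrist_force: [-0.0, 0.2, -3.2]
finger_gap: 17.8
```

```bash
cat > look.py <<'E'
import sys,cv2
from h import *
n=sys.argv[1]
a=env.snapshot("scene")[:,:,::-1];a=cv2.resize(a[100:220,190:320],None,fx=4,fy=4)
b=env.snapshot("side")[:,:,::-1];b=cv2.resize(b[80:200,300:400],None,fx=4,fy=4)
cv2.imwrite(f"pics/sh{n}.png",np.hstack([a[:,:400],b]))
E
python3 - <<'E'
from h import *
done([2.9,0,6],[0,0,0])
E
python3 look.py 1
```

```text
err meas-cmd [1.  1.4 0.4] [-0.05  0.12 -0.07] gap 17.8 F [-0.   0.2 -3.2] t 10.55 q [-0.66  0.25  2.09  0.15  0.35 -1.81]
```

View pics/sh1.png

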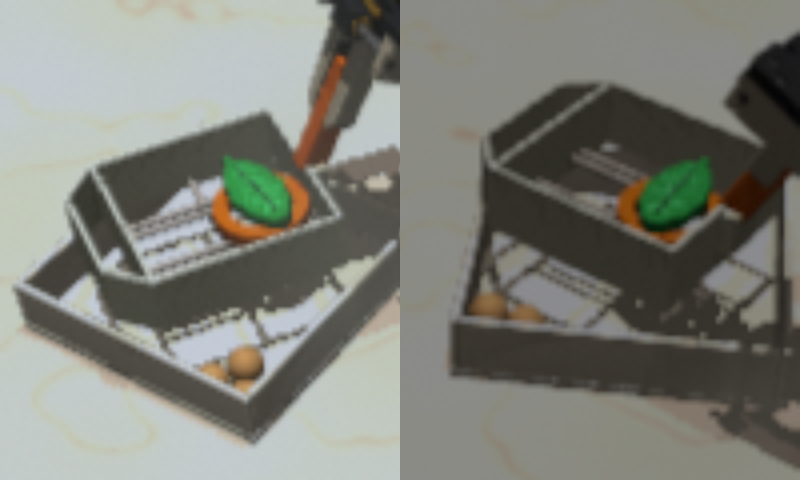

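Run:
```python
import cv2
from h import *
a=env.snapshot("scene")[:,:,::-1];cv2.imwrite("pics/s5.png",cv2.resize(a[105:215,185:325],None,fx=5.5,fy=5.5,interpolation=cv2.INTER_CUBIC))
a=env.snapshot("side")[:,:,::-1];cv2.imwrite("pics/v5.png",cv2.resize(a[80:190,295:425],None,fx=5.4,fy=5.4,interpolation=cv2.INTER_CUBIC))
a=env.snapshot("wrist")[:,:,::-1];cv2.imwrite("pics/w5.png",a)
```

```text
(no output)
```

View pics/s5.png

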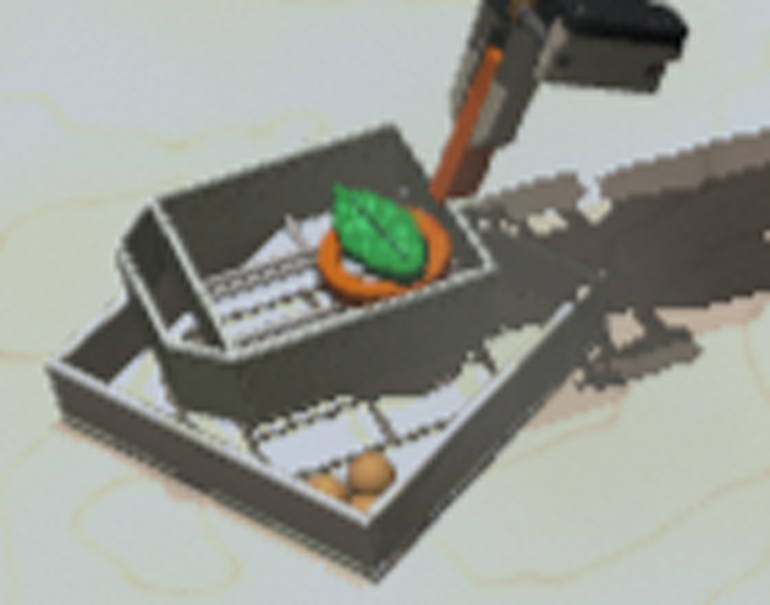

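View pics/v5.png

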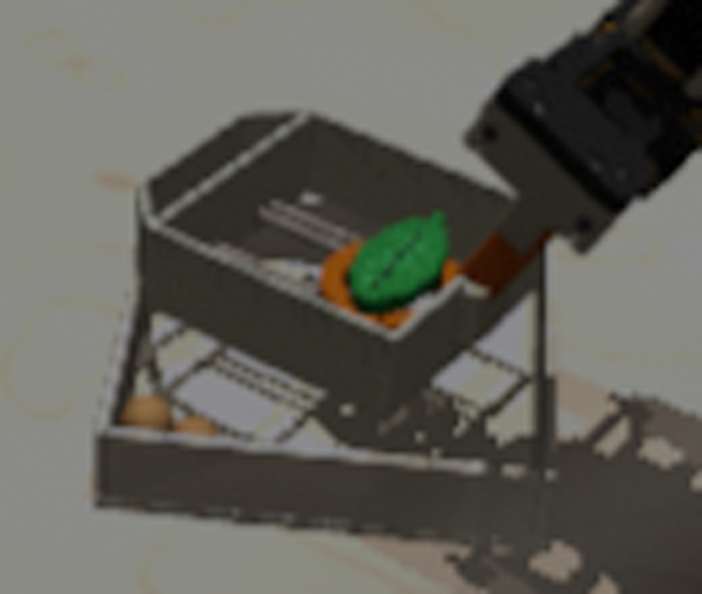

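View pics/w5.png

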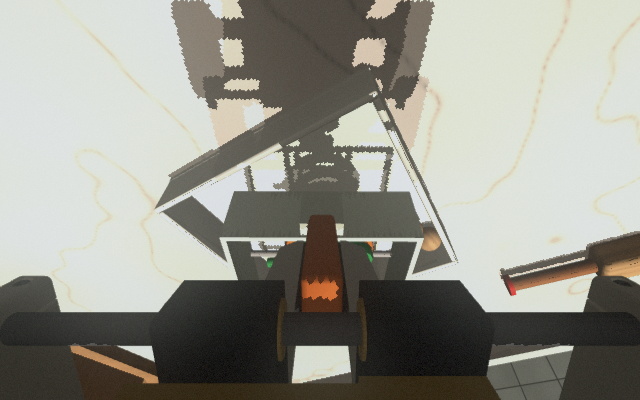

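Run:
```python
from h import *
np.set_printoptions(precision=1,suppress=True)
S=lambda p:("scene",cr(p,5.5,(185,105)));V=lambda p:("side",cr(p,5.4,(295,80)))
for p in [(370,472),(327,490),(368,505)]: print("scene z20",at(*S(p),20),"z40",at(*S(p),40))
for p in [(147,413),(195,430)]: print("side z20",at(*V(p),20),"z40",at(*V(p),40))
for p in [(370,472),(327,490)]:
    for q in [(147,413),(195,430)]: print(p,q,tri(S(p),V(q)))
print("corner",proj("scene",np.array([641,-217,50.])),proj("side",np.array([641,-217,50.])))
```

```text
scene z20 [ 596.7 -255.5   20. ] z40 [ 609.8 -242.5   40. ]
scene z20 [ 619.3 -267.6   20. ] z40 [ 631.9 -254.3   40. ]
scene z20 [ 616.5 -241.8   20. ] z40 [ 629.2 -229.1   40. ]
side z20 [ 630.7 -268.9   20. ] z40 [ 627.9 -244.3   40. ]
side z20 [ 604.5 -258.7   20. ] z40 [ 602.5 -234.5   40. ]
(370, 472) (147, 413) (array([ 624.3, -227.5,   57.7]), [np.float64(3.370517298670972), np.float64(3.3705172986709564)])
(370, 472) (195, 430) (array([ 603.3, -248.8,   29.1]), [np.float64(0.7800237346910138), np.float64(0.7800237346911781)])
(327, 490) (147, 413) (array([ 628.4, -257.8,   31.5]), [np.float64(2.1093750700283467), np.float64(2.109375070028375)])
(327, 490) (195, 430) (array([ 606.7, -281. ,    0.9]), [np.float64(0.6305722305638161), np.float64(0.6305722305637244)])
corner [252.  198.4] [315.7 159.1]
```

Three beads are visible in the dish corner (about (600,−255), (625,−268) and (617,−242)), and none in the grooves. The fourth may be hidden, so I'm raising the sieve to look beneath it.

apply_moves:
  increments:
    - [10,[-2,0,-4],[0,0,0]]
    - [10,[-6,0,-12],[0,0,0]]
    - [10,[-12,0,-25],[0,0,0]]
    - [10,[-20,0,-41],[0,0,0]]
    - [10,[-28,0,-57],[0,0,0]]
    - [10,[-35,0,-72],[0,0,0]]
    - [10,[-41,0,-84],[0,0,0]]
    - [10,[-44,0,-90],[0,0,0]]

```text
clock: 11.8
position: [453.1, -273.1, 248.8]
tool_rot: [0.721, 2.602, -0.167]
wrist_force: [-0.0, 0.7, -3.4]
finger_gap: 17.8
```

Run:
```python
import cv2
from h import *
done([-44,0,-90],[0,0,0])
a=env.snapshot("scene")[:,:,::-1];cv2.imwrite("pics/s6.png",cv2.resize(a[75:215,185:325],None,fx=4.2,fy=4.2,interpolation=cv2.INTER_CUBIC))
a=env.snapshot("side")[:,:,::-1];cv2.imwrite("pics/v6.png",cv2.resize(a[50:190,285:425],None,fx=4.2,fy=4.2,interpolation=cv2.INTER_CUBIC))
```

```text
err meas-cmd [0.8 0.1 1.6] [0.01 0.05 0.01] gap 17.8 F [-0.   0.7 -3.4] t 11.8 q [-0.66  0.08  1.99  0.09  0.62 -1.75]
```

View pics/s6.png

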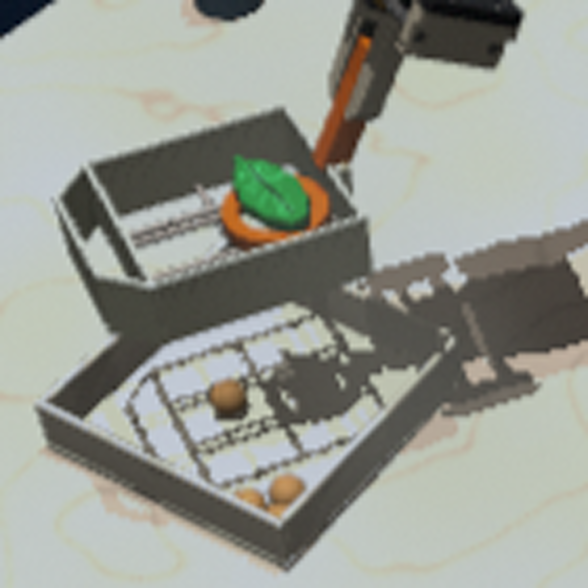

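View pics/v6.png

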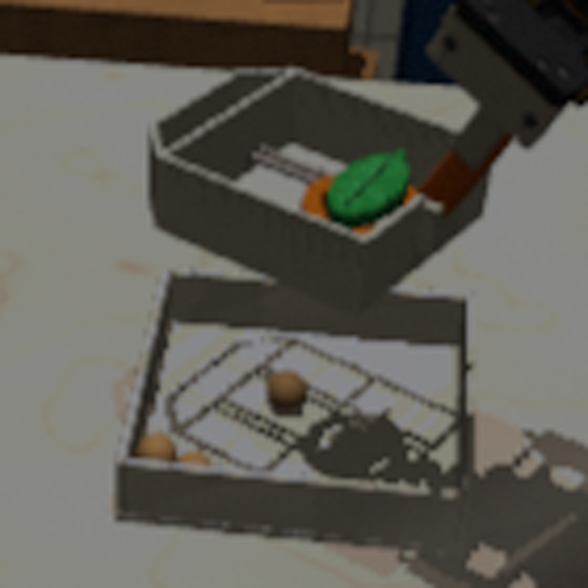

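The fourth bead is at (228,398) in the scene crop, near the dish centre, so all four are in the dish and both toys are in the sieve. Planning the route to the dock with a joint check.

```bash
cat > dockpath.py <<'E'
from path import *
from plan import ik
np.set_printoptions(precision=2,suppress=True)
DO=np.array([541.1,312.4]);DT=36.
def dk(x,y,z,rel):
    t=np.radians(DT);return (DO[0]+x*np.cos(t)-y*np.sin(t),DO[1]+x*np.sin(t)+y*np.cos(t),z),DT+rel
E
python3 - <<'E'
from dockpath import *
W=[((535,-323,165),-31),((590,-130,130),-8),dk(-105,-230,50,-16),dk(-85,-100,45,-7),dk(-80,0,40,0),dk(-80,0,8,0),dk(-40,0,4,0),dk(0,0,1,0)]
q=env.observe()["qpos"]
for a,b in zip(W,W[1:]):
  for f in (.34,.67,1):
    o=np.array(a[0])*(1-f)+np.array(b[0])*f;th=a[1]*(1-f)+b[1]*f
    p,R=tcp(o,th,26,4);r=ik(p,R,q);q=r.x;print(np.round(o),round(th,1),q,r.cost>1e-5)
E
```

```text
[ 554. -257.  153.] -23.2 [-0.57  0.07  2.04  0.13  0.58 -1.83] False
[ 572. -194.  142.] -15.6 [-0.48  0.08  2.07  0.17  0.56 -1.9 ] False
[ 590 -130  130] -8 [-0.38  0.1   2.08  0.21  0.53 -1.97] False
[590. -64. 103.] 1.5 [-0.31  0.13  2.13  0.32  0.48 -2.16] False
[591.   0.  76.] 10.8 [-0.23  0.18  2.15  0.44  0.43 -2.36] False
[591.  65.  50.] 20.0 [-0.15  0.25  2.16  0.58  0.39 -2.56] False
[571. 104.  48.] 23.1 [-0.08  0.22  2.19  0.59  0.37 -2.56] False
[551. 143.  47.] 26.0 [ 0.    0.21  2.22  0.59  0.35 -2.54] False
[531. 182.  45.] 29.0 [ 0.08  0.19  2.25  0.58  0.33 -2.51] False
[513. 210.  43.] 31.4 [ 0.15  0.19  2.27  0.58  0.32 -2.49] False
[494. 238.  42.] 33.7 [ 0.22  0.18  2.28  0.57  0.3  -2.46] False
[476. 265.  40.] 36.0 [ 0.29  0.18  2.29  0.55  0.28 -2.42] False
[476. 265.  29.] 36.0 [ 0.29  0.2   2.3   0.63  0.25 -2.49] False
[476. 265.  19.] 36.0 [ 0.29  0.23  2.31  0.71  0.23 -2.58] False
[476. 265.   8.] 36.0 [ 0.29  0.26  2.31  0.83  0.2  -2.7 ] False
[487. 273.   7.] 36.0 [ 0.3   0.28  2.28  0.79  0.2  -2.64] False
[498. 281.   5.] 36.0 [ 0.31  0.3   2.25  0.75  0.2  -2.59] False
[509. 289.   4.] 36.0 [ 0.32  0.32  2.22  0.7   0.2  -2.54] False
[520. 297.   3.] 36.0 [ 0.33  0.35  2.19  0.66  0.21 -2.48] False
[530. 305.   2.] 36.0 [ 0.34  0.36  2.16  0.62  0.21 -2.43] False
[541. 312.   1.] 36.0 [ 0.35  0.38  2.13  0.57  0.22 -2.38] False
```

```bash
cat >> dockpath.py <<'E'
def along(W,n,c,ramp=4):
    # n rows, trapezoid speed along polyline smoothed
    L=np.r_[0,np.cumsum([np.linalg.norm(np.subtract(b[0],a[0])) for a,b in zip(W,W[1:])])]
    v=np.minimum(np.minimum(np.arange(1,n+1),np.arange(n,0,-1)),ramp)/ramp;s=np.cumsum(v)/v.sum()*L[-1]
    from scipy.interpolate import PchipInterpolator as I
    P=I(L,np.array([[*o,t] for o,t in W]))
    for i in range(0,n,8):
        print("call")
        for k in range(i,i+8):
            x=P(s[k]);p,R=tcp(x[:3],x[3],26,4);d,r=inc(p,R,c);print([10,[float(u) for u in d],[float(u) for u in np.round(r,1)]],end=", ")
        print();c=(p,R)
        # end row rounding
E
python3 - <<'E'
from dockpath import *
c=load();p0,R0=c
# where the commanded pose is in sieve terms
p,R=tcp((535,-323,0),-31,26,4);print(p0-p)
W=[((535,-323,164.9),-31),((590,-130,130),-8),dk(-105,-230,50,-16),dk(-85,-100,45,-7),dk(-80,0,40,0)]
along(W,40,c,6)
E
```

```text
[  0.05   0.04 165.44]
call
[10, [0.8, 2.6, 0.5], [-0.1, -0.0, -0.2]], [10, [1.8, 7.8, 0.5], [-0.4, -0.0, -0.8]], [10, [3.4, 15.7, 0.6], [-0.8, -0.0, -1.7]], [10, [5.5, 26.0, 0.9], [-1.4, -0.0, -2.8]], [10, [8.4, 38.9, 1.6], [-2.1, -0.0, -4.3]], [10, [12.0, 54.2, 2.6], [-3.0, -0.0, -6.1]], [10, [16.0, 69.1, 3.8], [-3.9, -0.0, -8.0]], [10, [20.4, 83.7, 5.2], [-4.8, -0.0, -9.8]], 
call
[10, [2.4, 14.7, 2.7], [-0.9, 0.0, -1.9]], [10, [5.4, 29.0, 5.3], [-1.9, 0.0, -3.8]], [10, [9.2, 42.9, 7.9], [-2.8, 0.0, -5.8]], [10, [13.7, 56.5, 10.3], [-3.8, 0.0, -7.7]], [10, [19.0, 69.6, 12.4], [-4.7, 0.0, -9.7]], [10, [25.3, 82.2, 14.4], [-5.7, 0.0, -11.8]], [10, [32.1, 94.5, 17.7], [-6.8, 0.0, -14.0]], [10, [39.4, 106.6, 22.4], [-7.9, 0.0, -16.3]], 
call
[10, [4.0, 12.7, 7.4], [-1.2, 0.0, -2.4]], [10, [8.0, 25.3, 15.5], [-2.4, 0.0, -4.9]], [10, [11.9, 37.8, 23.8], [-3.6, 0.0, -7.3]], [10, [15.6, 50.5, 32.1], [-4.8, 0.0, -9.8]], [10, [18.9, 63.2, 39.9], [-5.9, 0.0, -12.1]], [10, [21.7, 76.2, 46.9], [-7.0, 0.0, -14.3]], [10, [23.9, 89.4, 52.6], [-8.0, 0.0, -16.4]], [10, [25.2, 103.0, 56.8], [-8.9, 0.0, -18.2]], 
call
[10, [-3.8, 12.9, 4.3], [-0.8, 0.0, -1.6]], [10, [-6.1, 26.9, 6.6], [-1.4, 0.0, -3.0]], [10, [-5.6, 42.3, 7.3], [-2.0, -0.0, -4.2]], [10, [-2.8, 58.6, 6.7], [-2.6, 0.0, -5.3]], [10, [1.4, 75.5, 5.2], [-3.1, -0.0, -6.3]], [10, [6.3, 92.6, 3.4], [-3.6, 0.0, -7.4]], [10, [11.2, 109.5, 1.7], [-4.1, 0.0, -8.4]], [10, [15.3, 125.9, 0.5], [-4.6, 0.0, -9.5]], 
call
[10, [0.9, 16.2, 0.5], [-0.6, -0.0, -1.2]], [10, [2.0, 32.4, 0.9], [-1.1, -0.0, -2.3]], [10, [3.5, 48.7, 1.2], [-1.7, -0.0, -3.5]], [10, [4.9, 62.2, 1.4], [-2.2, -0.0, -4.4]], [10, [6.2, 73.0, 1.5], [-2.5, 0.0, -5.2]], [10, [7.2, 81.1, 1.6], [-2.8, -0.0, -5.8]], [10, [7.9, 86.5, 1.6], [-3.0, 0.0, -6.2]], [10, [8.2, 89.2, 1.6], [-3.1, -0.0, -6.4]],
```

apply_moves:
  increments:
    - [10,[0.8,2.6,0.5],[-0.1,0,-0.2]]
    - [10,[1.8,7.8,0.5],[-0.4,0,-0.8]]
    - [10,[3.4,15.7,0.6],[-0.8,0,-1.7]]
    - [10,[5.5,26,0.9],[-1.4,0,-2.8]]
    - [10,[8.4,38.9,1.6],[-2.1,0,-4.3]]
    - [10,[12,54.2,2.6],[-3,0,-6.1]]
    - [10,[16,69.1,3.8],[-3.9,0,-8]]
    - [10,[20.4,83.7,5.2],[-4.8,0,-9.8]]

```text
clock: 12.9
position: [482.6, -191.9, 233.9]
tool_rot: [0.466, 2.654, -0.106]
wrist_force: [-0.3, 0.9, -2.7]
finger_gap: 17.9
```

apply_moves:
  increments:
    - [10,[2.4,14.7,2.7],[-0.9,0,-1.9]]
    - [10,[5.4,29,5.3],[-1.9,0,-3.8]]
    - [10,[9.2,42.9,7.9],[-2.8,0,-5.8]]
    - [10,[13.7,56.5,10.3],[-3.8,0,-7.7]]
    - [10,[19,69.6,12.4],[-4.7,0,-9.7]]
    - [10,[25.3,82.2,14.4],[-5.7,0,-11.8]]
    - [10,[32.1,94.5,17.7],[-6.8,0,-14]]
    - [10,[39.4,106.6,22.4],[-7.9,0,-16.3]]

```text
clock: 13.9
position: [494.7, -83.2, 196.6]
tool_rot: [0.042, 2.689, -0.009]
wrist_force: [0.5, 0.5, -2.8]
finger_gap: 17.5
```

apply_moves:
  increments:
    - [10,[4,12.7,7.4],[-1.2,0,-2.4]]
    - [10,[8,25.3,15.5],[-2.4,0,-4.9]]
    - [10,[11.9,37.8,23.8],[-3.6,0,-7.3]]
    - [10,[15.6,50.5,32.1],[-4.8,0,-9.8]]
    - [10,[18.9,63.2,39.9],[-5.9,0,-12.1]]
    - [10,[21.7,76.2,46.9],[-7,0,-14.3]]
    - [10,[23.9,89.4,52.6],[-8,0,-16.4]]
    - [10,[25.2,103,56.8],[-8.9,0,-18.2]]

```text
clock: 14.9
position: [500.3, 19.6, 134.4]
tool_rot: [-0.431, 2.659, 0.101]
wrist_force: [-0.6, 0.7, -2.4]
finger_gap: 17.4
```

Run:
```python
from dockpath import *
import cv2
for d,r in [([20.4,83.7,5.2],[-4.8,0,-9.8]),([39.4,106.6,22.4],[-7.9,0,-16.3]),([25.2,103,56.8],[-8.9,0,-18.2])]: done(d,r)
p,R=load();print(p,np.degrees(np.arctan2(-R[0,1],R[1,1])),R[2,1])
a=env.snapshot("scene")[:,:,::-1];cv2.imwrite("pics/s7.png",a)
a=env.snapshot("side")[:,:,::-1];cv2.imwrite("pics/v7.png",a)
```

```text
err meas-cmd [ 18.7 212.8 -99.1] [-16.89   0.1  -34.58] gap 17.4 F [-0.6  0.7 -2.4] t 14.9 q [-0.17  0.24  2.15  0.56  0.4  -2.54]
err meas-cmd [  6.2 103.9 -61.7] [ -9.     0.08 -18.27] gap 17.4 F [-0.6  0.7 -2.4] t 14.9 q [-0.17  0.24  2.15  0.56  0.4  -2.54]
err meas-cmd [0.5 1.  0.5] [-0.11  0.07 -0.07] gap 17.4 F [-0.6  0.7 -2.4] t 14.9 q [-0.17  0.24  2.15  0.56  0.4  -2.54]
[499.77  18.52 133.92] 18.334844797431614 -0.0002687593699042415
```

View pics/s7.png

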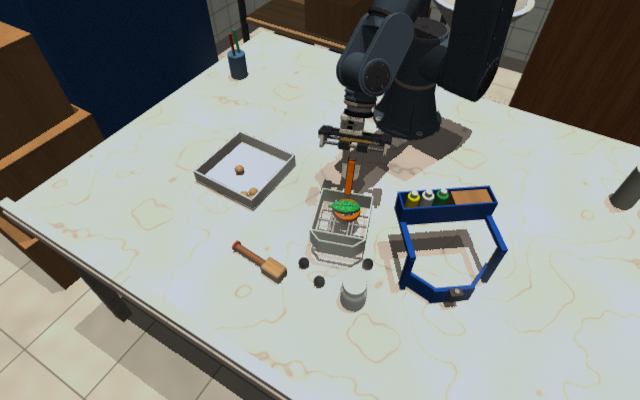

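View pics/v7.png

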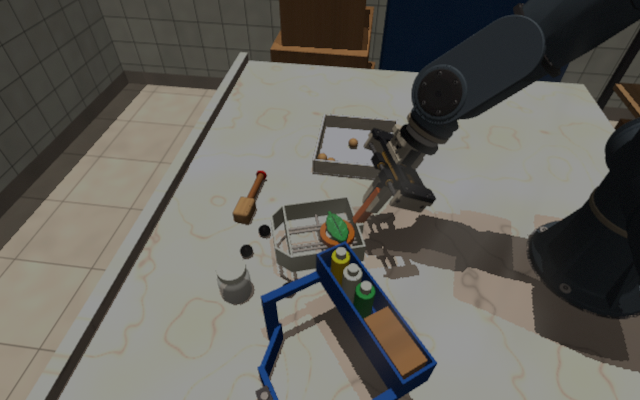

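Run:
```python
import cv2
a=cv2.imread("pics/s7.png");b=cv2.imread("pics/v7.png")
cv2.imwrite("pics/s7c.png",cv2.resize(a[170:280,295:395],None,fx=5.4,fy=5.4,interpolation=cv2.INTER_CUBIC))
cv2.imwrite("pics/v7c.png",cv2.resize(b[185:280,260:380],None,fx=6,fy=6,interpolation=cv2.INTER_CUBIC))
```

```text
(no output)
```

View pics/s7c.png

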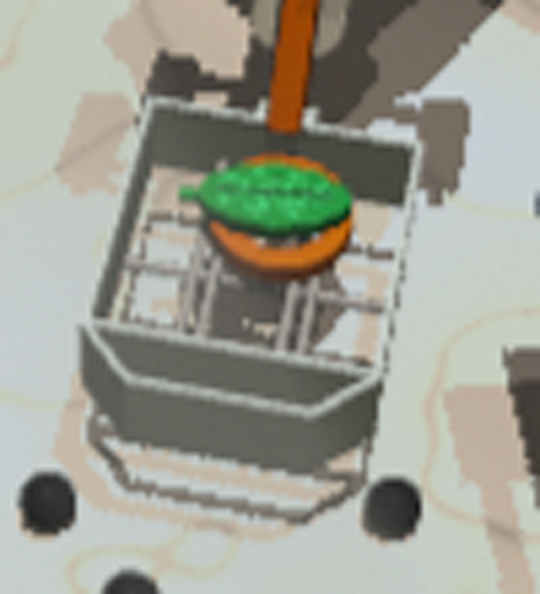

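View pics/v7c.png

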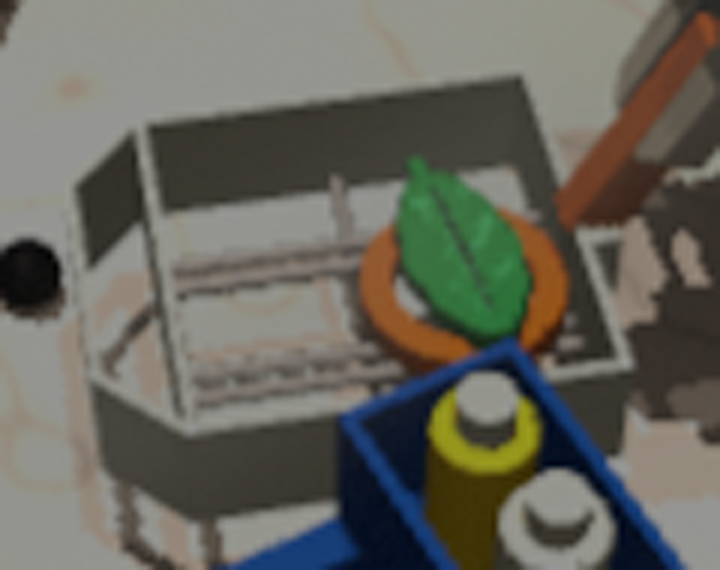

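Run:
```python
from h import *
np.set_printoptions(precision=1,suppress=True)
S=lambda p:("scene",cr(p,5.4,(295,170)));V=lambda p:("side",cr(p,6,(260,185)))
X={}
for k,p,q in [("FL",(82,325),(138,128)),("FR",(383,375),(188,430)),("RL",(148,98),(520,77)),("RR",(420,145),(632,368)),("TL",(130,378),(75,188)),("TR",(310,412),(92,375))]:
    X[k],g=tri(S(p),V(q));print(k,X[k],g[0])
o=env.observe();R=Ro.from_rotvec(o["tool_rot"]).as_matrix();th=np.degrees(np.arctan2(-R[0,1],R[1,1]))
t=np.radians(th);ex=np.array([np.cos(t),np.sin(t),0]);ey=np.array([-ex[1],ex[0],0])
g=o["position"]-R[:,2]*(18.8-4);org=g+103*ex-[0,0,95];print("tool heading",th,"predicted origin",org)
c=(X["FL"]+X["FR"]+X["RL"]+X["RR"])/4;print("centre meas",c,"in tool-heading frame",(c-org)@ex,(c-org)@ey)
tm=(X["TL"]+X["TR"])/2;print("tip",(tm-org)@ex,(tm-org)@ey)
d=(X["FL"]+X["FR"]-X["RL"]-X["RR"]);print("heading",np.degrees(np.arctan2(d[1],d[0])));e=X["RR"]-X["RL"]+X["FR"]-X["FL"];print(np.degrees(np.arctan2(-e[0],e[1])),np.degrees(np.arctan2(d[2],np.hypot(*d[:2]))))
```

```text
FL [682.1   5.7  98.1] 2.3001485497981586
FR [639.  141.5 105. ] 1.528942105688585
RL [546.2 -38.  101.9] 3.8350346113199376
RR [499.6  93.2 100.1] 1.482263589177963
TL [697.8  41.1 101.2] 1.6111414243212878
TR [673.9 122.4 103.7] 2.212782679244105
tool heading 18.446292608256716 predicted origin [591.7  50.4  52.6]
centre meas [591.7  50.6 101.3] in tool-heading frame 0.05946370743017103 0.21539917228621533
tip 99.22060944283454 -0.020221336345781674
heading 18.45347222422859
18.569690769696898 0.2248498592535426
```

The sieve hasn't slipped in the grip: measured centre and heading match the prediction to 0.2 mm and 0.1°. It is level and empty of beads. Continuing beneath the bin.

Run:
```python
from dockpath import *
o=env.observe()
a=((591.5,49.8,51.9),18.4)
W=[a,dk(-105,-215,50,-15),dk(-85,-100,46,-7),dk(-80,0,40,0)]
W=[a,dk(-100,-170,48,-12),dk(-80,0,35,0)]
along(W,16,load(),5)
```

```text
call
[10, [0.2, 4.3, 0.5], [-0.2, -0.0, -0.3]], [10, [1.2, 11.3, 0.4], [-0.5, -0.0, -0.9]], [10, [2.6, 21.9, 0.4], [-0.9, -0.0, -1.8]], [10, [4.6, 36.0, 0.4], [-1.4, -0.0, -2.9]], [10, [7.3, 53.6, 0.3], [-2.1, -0.0, -4.3]], [10, [10.3, 71.2, 0.2], [-2.8, -0.0, -5.6]], [10, [13.5, 88.8, 0.1], [-3.4, -0.0, -7.0]], [10, [16.8, 106.5, 0.0], [-4.1, -0.0, -8.3]], 
call
[10, [0.9, 17.9, 1.2], [-0.6, 0.0, -1.3]], [10, [1.9, 35.9, 2.4], [-1.3, 0.0, -2.6]], [10, [3.1, 53.8, 3.5], [-1.9, 0.0, -3.9]], [10, [4.6, 71.8, 4.7], [-2.5, 0.0, -5.1]], [10, [5.8, 86.3, 5.6], [-3.0, 0.0, -6.1]], [10, [6.9, 97.1, 6.3], [-3.3, 0.0, -6.9]], [10, [7.6, 104.4, 6.8], [-3.6, 0.0, -7.3]], [10, [8.0, 108.0, 7.0], [-3.7, 0.0, -7.6]],
```

apply_moves:
  increments:
    - [10,[0.2,4.3,0.5],[-0.2,0,-0.3]]
    - [10,[1.2,11.3,0.4],[-0.5,0,-0.9]]
    - [10,[2.6,21.9,0.4],[-0.9,0,-1.8]]
    - [10,[4.6,36,0.4],[-1.4,0,-2.9]]
    - [10,[7.3,53.6,0.3],[-2.1,0,-4.3]]
    - [10,[10.3,71.2,0.2],[-2.8,0,-5.6]]
    - [10,[13.5,88.8,0.1],[-3.4,0,-7]]
    - [10,[16.8,106.5,0],[-4.1,0,-8.3]]

```text
clock: 16.0
position: [451.8, 116.4, 127.5]
tool_rot: [-0.645, 2.62, 0.152]
wrist_force: [0.2, 0.7, -2.7]
finger_gap: 17.7
```

apply_moves:
  increments:
    - [10,[0.9,17.9,1.2],[-0.6,0,-1.3]]
    - [10,[1.9,35.9,2.4],[-1.3,0,-2.6]]
    - [10,[3.1,53.8,3.5],[-1.9,0,-3.9]]
    - [10,[4.6,71.8,4.7],[-2.5,0,-5.1]]
    - [10,[5.8,86.3,5.6],[-3,0,-6.1]]
    - [10,[6.9,97.1,6.3],[-3.3,0,-6.9]]
    - [10,[7.6,104.4,6.8],[-3.6,0,-7.3]]
    - [10,[8,108,7],[-3.7,0,-7.6]]

```text
clock: 17.0
position: [398.7, 209.3, 118.0]
tool_rot: [-0.836, 2.572, 0.196]
wrist_force: [-0.6, -0.7, -2.9]
finger_gap: 17.8
```

Run:
```python
from dockpath import *
import cv2
for d,r in [([16.8,106.5,0],[-4.1,0,-8.3]),([8,108,7],[-3.7,0,-7.6])]: done(d,r)
p,R=load();print(p,np.degrees(np.arctan2(-R[0,1],R[1,1])),R[2,1])
a=env.snapshot("scene")[:,:,::-1];cv2.imwrite("pics/s8.png",cv2.resize(a[150:310,340:520],None,fx=4,fy=3.7,interpolation=cv2.INTER_CUBIC))
a=env.snapshot("side")[:,:,::-1];cv2.imwrite("pics/v8.png",cv2.resize(a[200:400,220:460],None,fx=3,fy=3,interpolation=cv2.INTER_CUBIC))
```

```text
err meas-cmd [-53.2  94.4  -8.6] [-3.8   0.04 -7.57] gap 17.8 F [-0.6 -0.7 -2.9] t 17.0 q [ 0.29  0.19  2.29  0.58  0.28 -2.44]
err meas-cmd [0.5 0.6 1.2] [-0.1   0.04  0.03] gap 17.8 F [-0.6 -0.7 -2.9] t 17.0 q [ 0.29  0.19  2.29  0.58  0.28 -2.44]
[398.26 208.67 116.8 ] 36.04495137747332 0.0005361334814802367
```

View pics/s8.png

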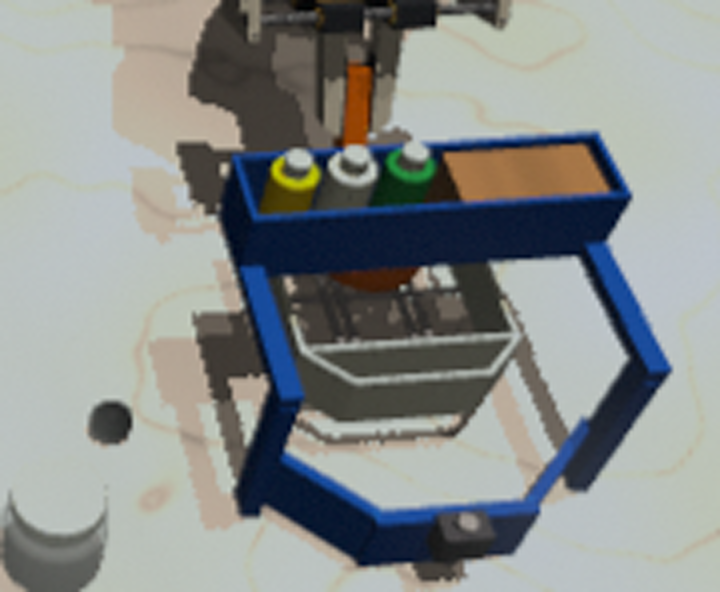

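View pics/v8.png

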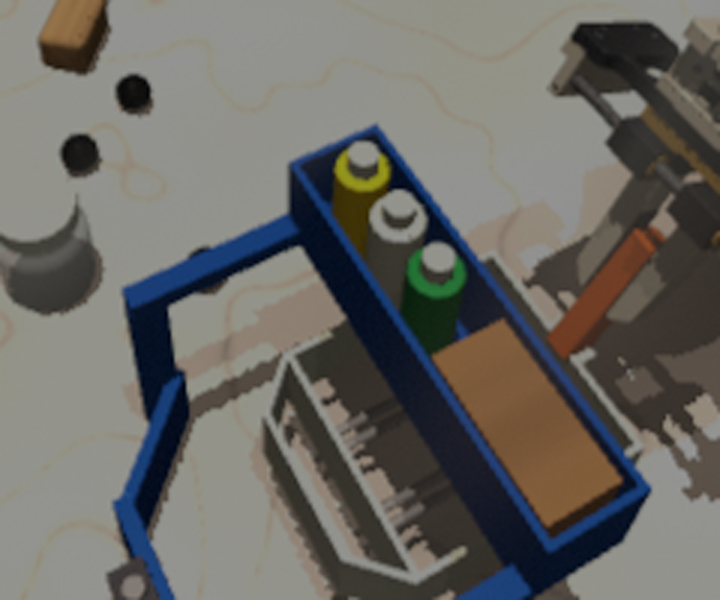

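Run:
```python
from dockpath import *
W=[dk(-80,0,34.5,0),dk(-72,0,10,0),dk(-45,0,3,0),dk(-8,0,2.5,0)]
along(W,16,load(),3)
```

```text
call
[10, [1.4, -0.0, 3.1], [0.0, -0.0, 0.0]], [10, [3.1, -0.0, 8.1], [0.0, -0.0, 0.0]], [10, [4.6, -0.1, 15.3], [0.0, -0.0, 0.0]], [10, [4.8, -0.1, 21.5], [0.0, -0.0, 0.0]], [10, [3.8, -0.1, 26.2], [0.0, -0.0, 0.0]], [10, [0.9, -0.1, 30.3], [0.0, -0.0, 0.0]], [10, [-3.9, -0.1, 34.9], [0.0, -0.0, 0.0]], [10, [-9.7, -0.1, 39.4], [0.0, -0.0, 0.0]], 
call
[10, [-6.0, 0.0, 3.9], [0.0, 0.0, 0.0]], [10, [-11.7, 0.0, 6.9], [0.0, 0.0, 0.0]], [10, [-17.4, 0.0, 9.8], [0.0, 0.0, 0.0]], [10, [-23.2, 0.0, 12.7], [0.0, 0.0, 0.0]], [10, [-29.0, 0.0, 15.6], [0.0, 0.0, 0.0]], [10, [-34.8, -0.0, 18.5], [0.0, 0.0, 0.0]], [10, [-38.8, 0.0, 20.5], [0.0, 0.0, 0.0]], [10, [-40.7, -0.0, 21.4], [0.0, 0.0, 0.0]],
```

apply_moves:
  increments:
    - [10,[1.4,0,3.1],[0,0,0]]
    - [10,[3.1,0,8.1],[0,0,0]]
    - [10,[4.6,-0.1,15.3],[0,0,0]]
    - [10,[4.8,-0.1,21.5],[0,0,0]]
    - [10,[3.8,-0.1,26.2],[0,0,0]]
    - [10,[0.9,-0.1,30.3],[0,0,0]]
    - [10,[-3.9,-0.1,34.9],[0,0,0]]
    - [10,[-9.7,-0.1,39.4],[0,0,0]]

```text
clock: 18.1
position: [420.3, 224.6, 86.8]
tool_rot: [-0.836, 2.572, 0.196]
wrist_force: [-0.4, 0.3, -2.6]
finger_gap: 17.8
```

Run:
```python
from dockpath import *
import cv2
done([-9.7,-.1,39.4],[0,0,0])
a=env.snapshot("scene")[:,:,::-1];cv2.imwrite("pics/s9.png",cv2.resize(a[190:310,380:520],None,fx=5,fy=5,interpolation=cv2.INTER_CUBIC))
```

```text
err meas-cmd [1.  0.7 1.2] [-0.08  0.02  0.05] gap 17.8 F [-0.4  0.3 -2.6] t 18.1 q [ 0.31  0.3   2.25  0.74  0.21 -2.59]
```

View pics/s9.png

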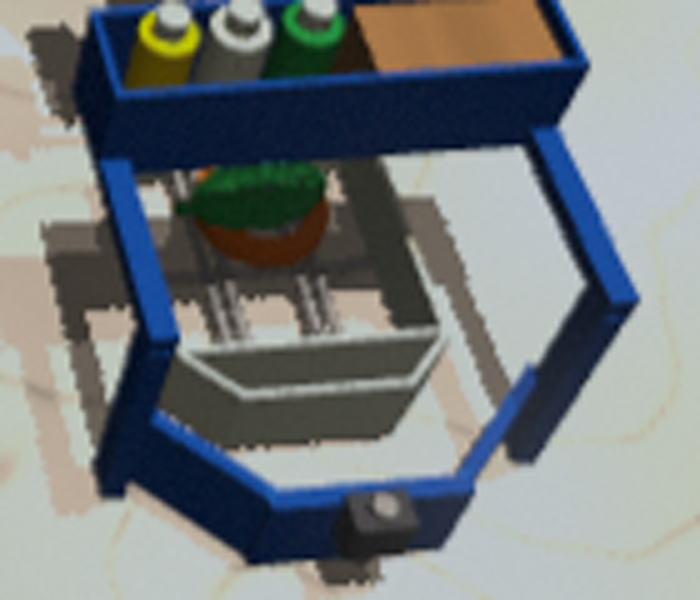

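Run:
```python
from dockpath import *
np.set_printoptions(precision=1,suppress=True)
S=lambda p:("scene",cr(p,5,(380,190)))
t=np.radians(36);M=np.array([[np.cos(t),np.sin(t)],[-np.sin(t),np.cos(t)]])
z=env.observe()["position"][2]-82.5;print("z",z)
for k,p,h in [("tipL",(243,397),50+z),("tipR",(415,386),50+z),("basR",(440,330),50+z),("tipL0",(242,447),z),("tipR0",(390,436),z),("stopL",(277,490),60),("stopR",(458,479),60)]:
    X=at(*S(p),h);print(k,M@(X[:2]-DO))
o=env.observe();g=o["position"][:2];print("TCP dock frame",M@(g-DO))
p,R=tcp((*DO,0),36,26,4);print("home TCP",M@(p[:2]-DO),p)
```

```text
z 4.378000200724401
tipL [ 46.1 -45.1]
tipR [47.8 42.5]
basR [16.8 66. ]
tipL0 [ 46.9 -35.3]
tipR0 [47.6 43.2]
stopL [100.7 -44.6]
stopR [103.   43.9]
TCP dock frame [-148.5   -0.2]
home TCP [-96.5   0. ] [463.  255.7  81.7]
```

Nose is centred on the stop within about 1 mm, with about 54 mm still to travel.

apply_moves:
  increments:
    - [10,[-6,0,3.9],[0,0,0]]
    - [10,[-11.7,0,6.9],[0,0,0]]
    - [10,[-17.4,0,9.8],[0,0,0]]
    - [10,[-23.2,0,12.7],[0,0,0]]
    - [10,[-29,0,15.6],[0,0,0]]
    - [10,[-34.8,0,18.5],[0,0,0]]
    - [10,[-38.8,0,20.5],[0,0,0]]
    - [10,[-40.7,0,21.4],[0,0,0]]

```text
clock: 19.15
position: [457.2, 251.5, 85.3]
tool_rot: [-0.836, 2.573, 0.196]
wrist_force: [-0.3, 0.5, -2.8]
finger_gap: 17.7
```

Run:
```python
from dockpath import *
done([-40.7,0,21.4],[0,0,0])
c=load()
for x,z in ((-4,1.5),(0,.8),(2,.4),(3,0),(3,-.8)):
    p,R=tcp(*dk(x,0,z,0),26,4);print(x,z,inc(p,R))
```

```text
err meas-cmd [0.7 0.5 1.1] [-0.09  0.04  0.05] gap 17.7 F [-0.3  0.5 -2.8] t 19.15 q [ 0.35  0.37  2.15  0.58  0.23 -2.4 ]
-4 1.5 (array([-3.2, -0. ,  2.7]), array([ 0.05, -0.01,  0.03]))
0 0.8 (array([-6.5, -0. ,  5.1]), array([ 0.05, -0.01,  0.03]))
2 0.4 (array([-8.1, -0. ,  6.3]), array([ 0.05, -0.01,  0.03]))
3 0 (array([-8.8, -0. ,  7.1]), array([ 0.05, -0.01,  0.03]))
3 -0.8 (array([-8.5, -0. ,  7.8]), array([ 0.05, -0.01,  0.03]))
```

Pushing home gently.

apply_moves:
  increments:
    - [10,[-1,0,0.9],[0,0,0]]
    - [10,[-2,0,1.8],[0,0,0]]
    - [10,[-3.2,0,2.7],[0,0,0]]
    - [10,[-4.3,0,3.5],[0,0,0]]
    - [10,[-5.4,0,4.3],[0,0,0]]
    - [10,[-6.5,0,5.1],[0,0,0]]
    - [10,[-6.5,0,5.1],[0,0,0]]
    - [10,[-6.5,0,5.1],[0,0,0]]

```text
clock: 20.15
position: [463.2, 256.1, 83.4]
tool_rot: [-0.837, 2.573, 0.196]
wrist_force: [-1.9, 0.5, -3.0]
finger_gap: 17.6
```

Run:
```python
from dockpath import *
done([-6.5,0,5.1],[0,0,0])
c=load()
for x,z in ((1,.4),(2,.2),(3,0),(4,-.3),(4,-1)):
    p,R=tcp(*dk(x,0,z,0),26,4);print(x,z,inc(p,R))
```

```text
err meas-cmd [0.2 0.4 0.9] [-0.11  0.08  0.05] gap 17.6 F [-1.9  0.5 -3. ] t 20.15 q [ 0.35  0.38  2.13  0.57  0.23 -2.38]
1 0.4 (array([-0.7, -0. ,  0.8]), array([ 0.05, -0.01,  0.03]))
2 0.2 (array([-1.5, -0. ,  1.4]), array([ 0.05, -0.01,  0.03]))
3 0 (array([-2.3, -0. ,  2. ]), array([ 0.05, -0.01,  0.03]))
4 -0.3 (array([-3.1, -0. ,  2.7]), array([ 0.05, -0.01,  0.03]))
4 -1 (array([-2.8, -0. ,  3.4]), array([ 0.05, -0.01,  0.03]))
```

Beginning to touch (−1.9 N). A few more millimetres forward and down.

apply_moves:
  increments:
    - [10,[-0.7,0,0.8],[0,0,0]]
    - [10,[-1.1,0,1.1],[0,0,0]]
    - [10,[-1.5,0,1.4],[0,0,0]]
    - [10,[-1.9,0,1.7],[0,0,0]]
    - [10,[-2.3,0,2],[0,0,0]]
    - [10,[-2.7,0,2.4],[0,0,0]]
    - [10,[-2.8,0,3.1],[0,0,0]]
    - [10,[-2.8,0,3.1],[0,0,0]]

```text
clock: 21.15
position: [463.7, 256.7, 82.3]
tool_rot: [-0.837, 2.576, 0.196]
wrist_force: [-39.2, -31.6, 43.7]
finger_gap: 17.9
```

Run:
```python
from dockpath import *
import cv2
done([-2.8,0,3.1],[0,0,0])
t=np.radians(36);F=env.observe()["wrist_force"];print("along dock x,y",F[0]*np.cos(t)+F[1]*np.sin(t),-F[0]*np.sin(t)+F[1]*np.cos(t),F[2])
a=env.snapshot("scene")[:,:,::-1];cv2.imwrite("pics/s10.png",cv2.resize(a[190:310,380:520],None,fx=5,fy=5,interpolation=cv2.INTER_CUBIC))
a=env.snapshot("side")[:,:,::-1];cv2.imwrite("pics/v10.png",cv2.resize(a[210:400,230:470],None,fx=3.1,fy=3.1,interpolation=cv2.INTER_CUBIC))
```

```text
err meas-cmd [-2.4 -1.3  1.3] [-0.16  0.22  0.07] gap 17.9 F [-39.2 -31.6  43.7] t 21.15 q [ 0.35  0.39  2.13  0.56  0.23 -2.37]
along dock x,y -50.28494813882274 -2.5122361555592114 43.698648345668175
```

View pics/s10.png

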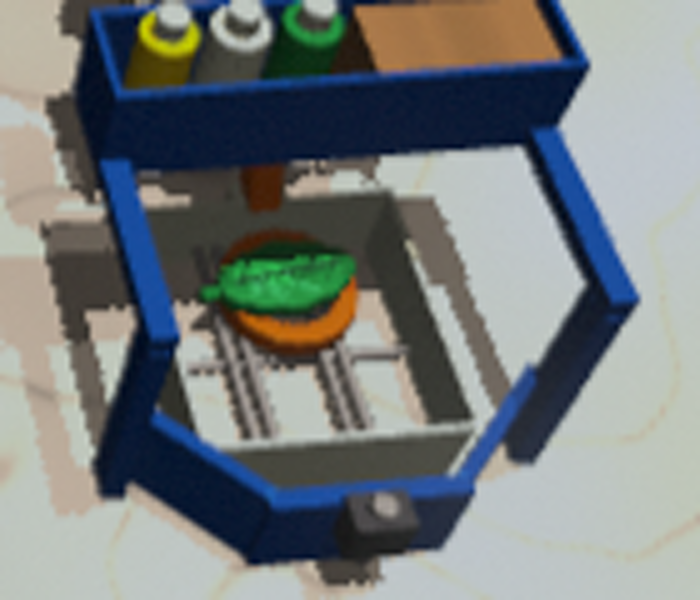

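View pics/v10.png

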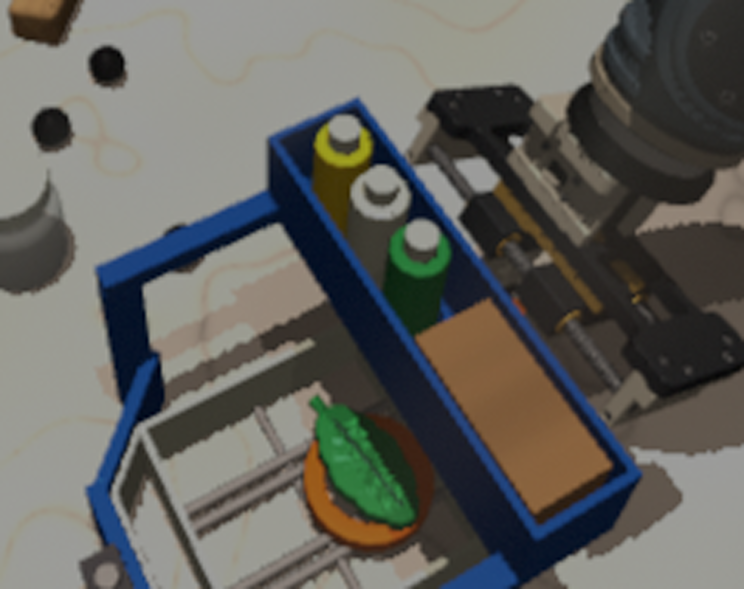

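Firmly seated: about 50 N forward and 44 N down, with the TCP within 1.2 mm of the predicted home. Relaxing the push, then letting go.

apply_moves:
  increments:
    - [10,[1.3,0,-0.8],[0,0,0]]
    - [10,[2.3,0,-1.5],[0,0,0]]
    - [10,[2.3,0,-1.5],[0,0,0]]
    - [10,[2.3,0,-1.5],[0,0,0]]
    - [22,[2.3,0,-1.5],[0,0,0]]
    - [35,[2.3,0,-1.5],[0,0,0]]
    - [50,[2.3,0,-1.5],[0,0,0]]
    - [60,[2.3,0,-1.5],[0,0,0]]

```text
clock: 22.25
position: [464.7, 256.8, 82.5]
tool_rot: [-0.836, 2.572, 0.196]
wrist_force: [0.3, 0.2, -0.9]
finger_gap: 47.6
```

Run:
```python
from dockpath import *
import cv2
p,R=done([2.3,0,-1.5],[0,0,0])
a=env.snapshot("scene")[:,:,::-1];cv2.imwrite("pics/s11.png",cv2.resize(a[190:310,380:520],None,fx=5,fy=5,interpolation=cv2.INTER_CUBIC))
q=env.observe()["qpos"]
for b in (30,60,90,110):
    r=ik(p-R[:,2]*b,R,q);q=r.x;print(b,q,r.cost>1e-5)
```

```text
err meas-cmd [0.7 0.4 1.2] [-0.08  0.02  0.06] gap 47.6 F [ 0.3  0.2 -0.9] t 22.25 q [ 0.35  0.39  2.13  0.57  0.23 -2.38]
30 [ 0.34  0.31  2.15  0.47  0.27 -2.29] False
60 [ 0.33  0.23  2.16  0.4   0.34 -2.21] False
90 [ 0.32  0.16  2.17  0.34  0.4  -2.16] False
110 [ 0.32  0.1   2.17  0.31  0.45 -2.14] False
```

View pics/s11.png

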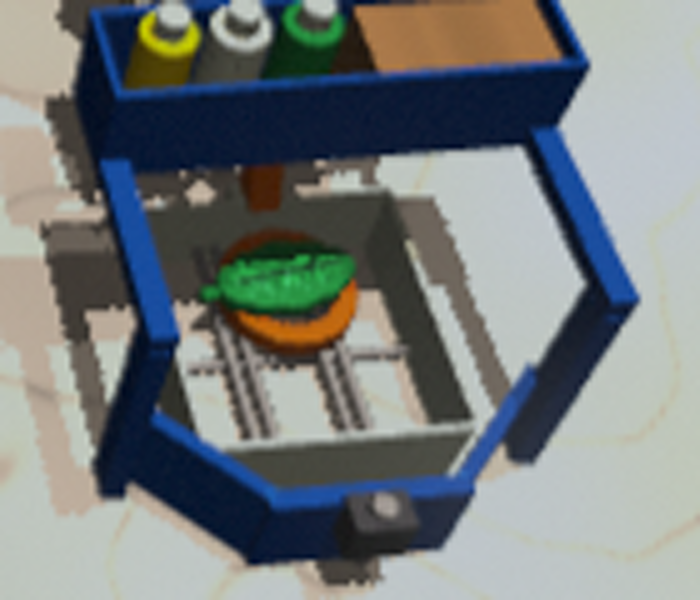

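Sieve stayed put. Backing out along the handle.

apply_moves:
  increments:
    - [60,[0,0,0],[0,0,0]]
    - [60,[0,0,-6],[0,0,0]]
    - [60,[0,0,-18],[0,0,0]]
    - [60,[0,0,-34],[0,0,0]]
    - [60,[0,0,-52],[0,0,0]]
    - [60,[0,0,-72],[0,0,0]]
    - [60,[0,0,-90],[0,0,0]]
    - [60,[0,0,-105],[0,0,0]]

```text
clock: 23.3
position: [427.2, 229.2, 177.8]
tool_rot: [-0.835, 2.572, 0.195]
wrist_force: [0.5, -0.5, -1.0]
finger_gap: 60.2
```

Run:
```python
from dockpath import *
import cv2
np.set_printoptions(precision=1,suppress=True)
done([0,0,-105],[0,0,0])
S=lambda p:("scene",cr(p,5,(380,190)))
t=np.radians(36);M=np.array([[np.cos(t),np.sin(t)],[-np.sin(t),np.cos(t)]])
for k,p in [("RR",(388,190)),("FR",(475,426)),("FL",(233,448))]:
    X=at(*S(p),50);print(k,M@(X[:2]-DO))
a=env.snapshot("scene")[:,:,::-1];cv2.imwrite("pics/s12.png",a);cv2.imwrite("pics/s12c.png",cv2.resize(a[170:310,380:520],None,fx=4.2,fy=4.2,interpolation=cv2.INTER_CUBIC))
a=env.snapshot("side")[:,:,::-1];cv2.imwrite("pics/v12.png",a)
```

```text
err meas-cmd [ 0.4 -0.   2.1] [-0.1  0.   0.1] gap 60.2 F [ 0.5 -0.5 -1. ] t 23.3 q [ 0.3  0.1  2.2  0.3  0.5 -2.1]
RR [-75.4  69.7]
FR [70.3 66.9]
FL [ 71.3 -56.2]
```

View pics/s12.png

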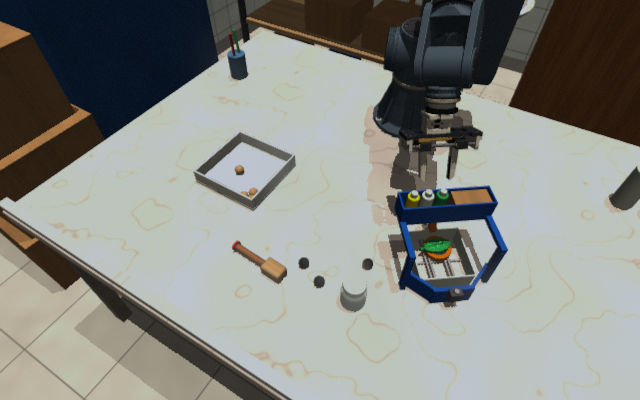

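View pics/v12.png

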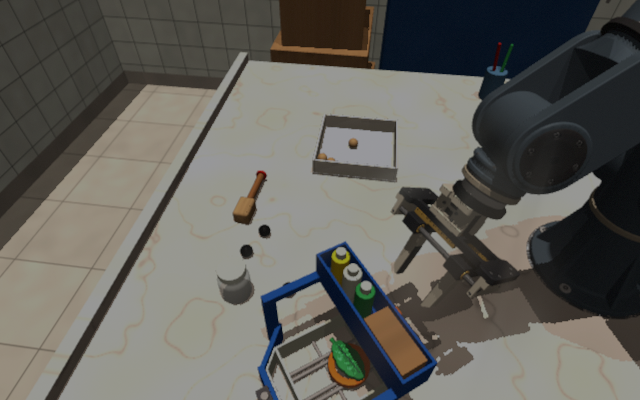

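View pics/s12c.png

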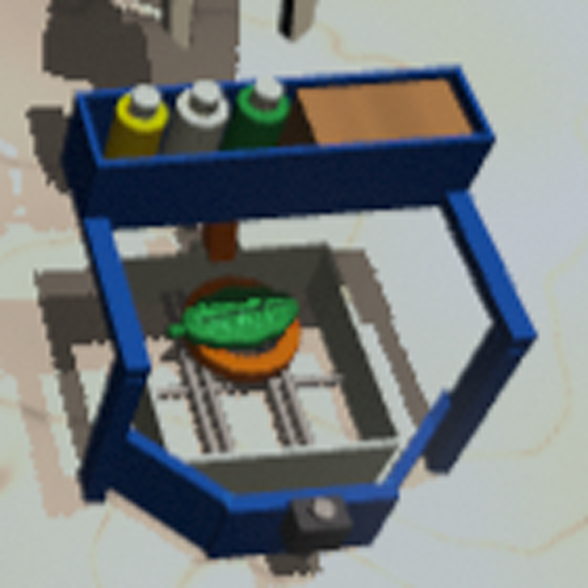

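The toys are in the docked sieve, the beads are in the dish, and the wand and jar look unmoved. One more measurement of how fully the sieve is home.

Run:
```python
import cv2
b=cv2.imread("pics/v12.png");a=cv2.imread("pics/s12.png")
cv2.imwrite("pics/v12c.png",cv2.resize(b[310:400,255:385],None,fx=6,fy=6,interpolation=cv2.INTER_CUBIC))
cv2.imwrite("pics/s12d.png",cv2.resize(a[220:305,400:490],None,fx=7,fy=7,interpolation=cv2.INTER_CUBIC))
```

```text
(no output)
```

View pics/v12c.png

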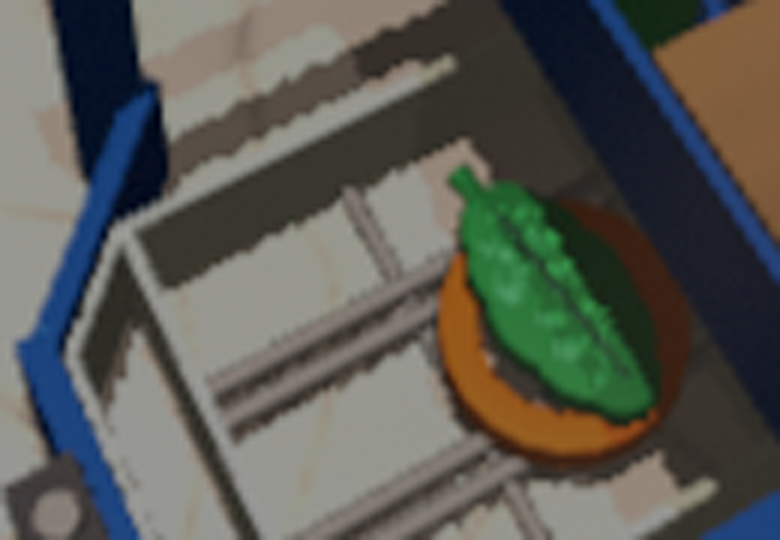

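View pics/s12d.png

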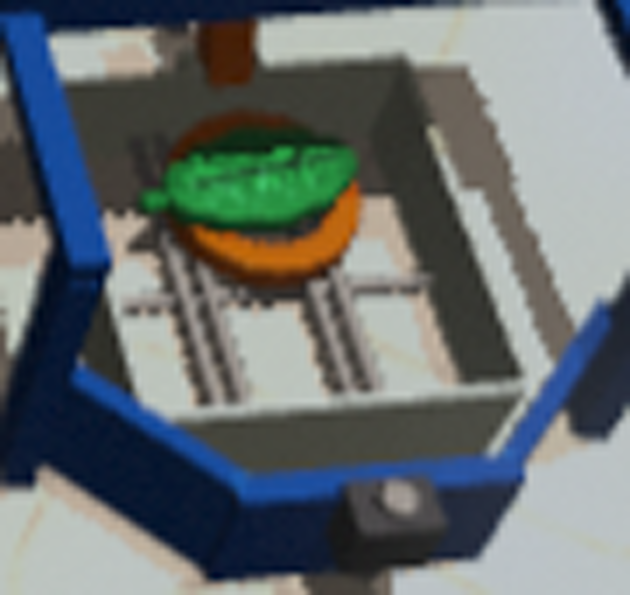

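The side crop shows the nose rim flush along both the flank (120,220) and the stop (75,350), with no gap.

Run:
```python
from workcell import env
print(env.finish_job(), env.observe()["clock"])
```

```text
the job is handed in; nothing more can be done
the job is handed in; nothing more can be done
```

The job is handed in, by my last clock reading at about 23.4 s of the 61 s allowed. It reports no verdict, so whether it passed rests on the checks below.

**What I did:** I gripped the handle leaning 26°, because the first lean of 31° took joint 4 to its limit. I carried the sieve level to the dish, shook all four beads out with one set of side strokes, and took it in from the side beneath the bin. I pushed it home until it stopped firmly at about 50 N forward and 44 N down, then eased off, let go and backed out.

**Last checks:**
- **Beads:** one near the dish centre and a cluster in one corner. Two of the cluster are plainly seen and the third only partly, behind the rim. None are left in the sieve.
- **Toys:** the ring and leaf are in the basket.
- **Bystanders:** the jar, wand and black beads look unmoved.
- **Sieve:** the nose rim shows no gap to the one flank visible, or to the stop.
- **Arm:** it is clear of everything.

**One disagreement:** the basket corners I measured put the sieve about 2 mm short of my dock estimate and turned about 1°. The pressed gripper position put it about 1 mm beyond. Both are within the 5 mm and 4° limits and within my measuring error.

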